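# Load the model dryer and start it with its loose timer knob

## Task

Start drying the painted knights: first set the two knights left on the bench down, upright and without dropping them, in the two empty places of the dryer (the ones with orange pads), each inside its outline and facing the same way as the two already there. Then pick up the loose red knob, turn it so that its pointer points the way the flat of the timer's D-shaft faces, push it fully onto the shaft, and keep pressing it down so that the shaft stays well sunk and the dryer runs: finish while still holding the knob pressed. Leave the other knights, pots, cup and tools where they are.

Things in the scene. Friction and masses are not known exactly. Their poses are not given: they have to be found in the camera images.
- knight_green: Model knight on horseback, horse cloth half green, half yellow, black shield; on the bench to the left, to be loaded. Green base 50 (x) x 25 x 4 mm; 62 mm high, 55 g. Origin: centre of the underside; +x: the way the horse faces. The draped horse is a block 18 mm wide (y), x -23 to +17 mm, upright flanks 4 to 36 mm above the underside: grip across these. Rider above is narrower, 14 mm.
- knight_red: Model knight on horseback, horse cloth half red, half white, blue shield; on the bench to the left, to be loaded. Green base 50 (x) x 25 x 4 mm; 62 mm high, 55 g. Origin: centre of the underside; +x: the way the horse faces. The draped horse is a block 18 mm wide (y), x -23 to +17 mm, upright flanks 4 to 36 mm above the underside: grip across these. Rider above is narrower, 14 mm.
- knight_green_head (a point): The green-and-yellow knight's horse's head: 27 mm ahead (+x) of its origin and 44 mm up.
- knight_red_head (a point): The red-and-white knight's horse's head: 27 mm ahead (+x) of its origin and 44 mm up.
- knight_blue: Model knight on horseback, horse cloth half blue, half red, white shield; already in a place on the dryer, to be left there. Green base 50 (x) x 25 x 4 mm; 62 mm high, 55 g. Origin: centre of the underside; +x: the way the horse faces. The draped horse is a block 18 mm wide (y), x -23 to +17 mm, upright flanks 4 to 36 mm above the underside: grip across these. Rider above is narrower, 14 mm.
- knight_black: Model knight on horseback, horse cloth half black, half white, green shield; already in a place on the dryer, to be left there. Green base 50 (x) x 25 x 4 mm; 62 mm high, 55 g. Origin: centre of the underside; +x: the way the horse faces. The draped horse is a block 18 mm wide (y), x -23 to +17 mm, upright flanks 4 to 36 mm above the underside: grip across these. Rider above is narrower, 14 mm.
- pad1: Orange pad 56 x 31 x 2 mm fixed in one of the two empty places of the dryer. Origin at the centre of its underside (the dryer's top); the knight stands on its top, 2 mm higher. +x is the way the knights there face. Which of the four places are empty varies.
- pad2: Orange pad, the same, in the other empty place.
- dryer: White bench-top dryer, fixed, 200 (x) x 310 (y) x 45 mm; origin: centre of its underside. Aluminium half (+y): four places, black outlines 60 x 35 mm inside, in a 2 x 2 grid with centres at x = -43, +43 and y = 18, 88 mm; two hold knights, two are empty and show orange pads. Grey half (-y): the timer.
- timer: Black round timer plate, 68 mm across and 12 mm high, fixed on the dryer's grey half; origin at the centre of its underside. It carries the brass D-shaft and is turned with it: +x is the way the shaft's flat faces, also marked by a white line on the plate.
- shaft_top (a point): Centre of the top end of the upright brass D-shaft in the middle of the timer plate: 16 mm in diameter, one flat 2 mm from the axis facing this point's +x, standing 26 mm above the plate, top 2.5 mm bevelled (1.2 mm; flat 0.5 mm). z up. The point sinks with the shaft; the shaft does not turn.
- shaft (a joint): How far the D-shaft is pushed down, m: 0 (up, off) to 0.008 (bottom stop). A spring lifts it again: 3.2 N to start it, 0.8 N more for each mm, 9.6 N at the stop. The dryer runs only while it is down by more than 0.004.
- knob: Loose red knob, 35 g, upright on the bench. Skirt 44 mm across, 20 mm high; on it a bar grip 42 (x) x 12 (y) x 22 mm high. Origin: centre of the underside; +x: the way the white pointer points. D-socket below: 18 mm across, 16 mm deep, flat on the +x side 2.8 mm from the axis; fits within about 0.1 rad. Seated, the origin is 16 mm below shaft_top, the skirt 10 mm clear of the plate.
- knob_mark (a point): Outer end of the white pointer line on the knob's bar: 20 mm along +x from the origin, 42 mm up.
- pot_yellow: Paint pot, yellow cap, 32 mm across, 45 mm high; bystander. Origin under its centre.
- pot_blue: Paint pot, blue cap, 32 mm across, 45 mm high; bystander. Origin under its centre.
- water_cup: White cup for rinsing brushes, 68 mm across, 75 mm high; bystander. Origin under its centre.
- brush: Thin brush lying on the bench, 8 mm thick, 160 mm long (along x), origin under its middle; bystander.
- cork_handle: Upright cork painting handle, 34 mm across, 55 mm high; bystander. Origin under its centre.
Mind the look-alikes: they are no part of the job. What is shaped like the knight_green but pink is not meant.

How it is judged:
By the outcome, as a careful person would: the job done as asked, in the order asked, and still so for the second after the job is handed in, while the arm keeps its last pose, push and grip.
It also fails if it takes over 72 s, if anything falls off the work surface, if the arm or the gripper's body presses on something with over 40 N, if the wrist force passes 120 N, or if a joint passes its speed limit or range.

## Robot

A 6-joint arm with a two-finger parallel gripper is mounted at the origin on the work surface. World frame = base frame: x ahead of the robot, y to its left, z up, the work surface at z = 0. Lengths are in mm, angles in rad, forces in N, time in s.
With the tool pointing down it reaches from about 150 to 775 mm from the base axis. Payload 6.1 kg.
Tool frame: the origin (TCP) lies at the centre of the arm's flange, where the gripper is bolted on; the fingertips stand 173 mm ahead of it and the grasp point (between the pads) lies ahead of it (env.grip_depth is the z of the grasp point in the tool frame, in mm); z points along the fingers, y is the direction in which the jaws open and shut (so a half turn about z gives the same grasp; the last joint's range is limited). The gripper opens to 85 mm and grips with 20 to 120 N. Pads are 22 mm wide; open, the fingers measure 114 mm over their backs; the gripper's body (76 mm by 85 mm) begins 54 mm behind the grasp point. The pads swing forward as they close: fully open they stand 13 mm farther back than shut.
Start: joints at [1.154, 0.126, -0.04, 1.405, 0, 1.571], TCP at [212.531, 480.041, 404.695] pointing down, gripper open.
Joint ranges: [-2.72, 2.72], [-0.95, 1.95], [-1.27, 1.35], [-1.78, 2.02], [-1.46, 1.47], [-3.14, 3.14]. Speed limits (rad/s): [2.39, 2.39, 3.01, 3.14, 3.14, 3.14].

## Interface

Orientations are given as a rotation vector (axis times angle).
In Python, from workcell import sensors, imaging, job, env gives the robot as it stands. The module is installed in compiled form; this text tells all that it offers.
- The arm moves only by the tool apply_moves, never from a script. Its argument "moves" is a list of rows, each an object of numbers: "gripper": the finger opening in m, from 0 to 0.0854; "dx", "dy", "dz": the shift along the tool's x, y, z in m; "ax", "ay", "az": the turn, a rotation vector about the tool's x, y, z in degrees. In form: [{"gripper": .., "dx": .., "dy": .., "dz": .., "ax": .., "ay": .., "az": ..}, ...]. A call has 1 to 5 rows; each row is the pose to reach, as a shift and turn from the pose measured when the call began, along the tool's axes at that moment; what a row does not reach only later rows make up. A row lasts 1/12 s, in which the tool goes at most 41.7 mm and 7.16 degrees, less where a joint would pass 70% of its speed; a pose out of reach is approached as far as the arm can. A call with a gripper value outside its range is refused whole. The fingers move at their own pace and stop on an object; the grip force is fixed at half the most. Time passes only in rows, so rows that repeat a pose let the fingers close. It gives the time, the measured TCP pose, the force and the opening at its end, in the units of the state.
- sensors.get_obs(): the state, without advancing time (a new reading comes with each control period).
- imaging.capture(name): name is "side" or "top"; returns a dict with "pixels" (480x640x3 uint8, blue, green, red), "fx", "fy", "cx", "cy" (pixels), "cam_to_world" (4x4, takes a point from camera to world coordinates). Camera axes: x right, y down, z forward; pixel columns grow to the right and rows downward; lengths in mm; the calibration is good to about 2 mm. A picture is of the moment at which its call begins. There is no depth.
- job.finish_job(): hands the job in, once; it reports no verdict.
The state is a dict: "clock": time; "joint_pos": joint angles; "dq": joint speeds; "tau": joint torques, N m; "ee_pos": TCP position; "tcp_rot": TCP orientation; "ft_force": force on the tool from outside, world axes, zero at the start; "wrist_torque": the same for the moment, N m; "width": opening from 0.0 (shut) to 1.0 (fully open).
Only numpy, scipy, OpenCV 4.12 (cv2) and the standard library are available. Lean on these libraries where they do the work, as an engineer would, in place of code of your own. Each camera call takes 0.05 s, during which the arm holds its last target.

## Working session

There is one attempt and no reset: what is moved stays moved. The work goes in short steps, Python scripts to look and compute and a tool call to move; the robot and the scene stay as the last step left them, time stands still between calls to the robot, and variables do not carry over. Pictures are saved under pics/ and viewed, and the job is handed in when it is done.

Besides the shell and the picture viewer there is one more tool, called after "Emit:" by a JSON object that holds its "name" and its "arguments", one argument or row to a line. apply_moves: Moves the arm, as the interface text tells. Its arguments: {"type":"object","properties":{"moves":{"type":"array"}},"required":["moves"]}

```bash
mkdir -p pics; ls; python3 - <<'E'
from workcell import sensors, imaging, job, env
import cv2
print(env.grip_depth, sensors.get_obs())
for n in("side","top"):
    c=imaging.capture(n); cv2.imwrite(f"pics/{n}0.png",c["pixels"])
    print(n,c["fx"],c["fy"],c["cx"],c["cy"]);print(c["cam_to_world"])
E
```

```text
pics
154.70000000000002 {'clock': 0.0, 'joint_pos': array([ 1.15401222e+00,  1.26365719e-01, -4.06237620e-02,  1.40536296e+00,
       -2.83419790e-05,  1.57080697e+00]), 'dq': array([ 0.00079492, -0.00062765,  0.0004914 , -0.00108218, -0.00086593,
       -0.00073201]), 'tau': array([ 5.62869518e-04, -4.35917187e+01,  3.52922738e+01,  1.73097808e-02,
        9.67357948e-06,  6.85744102e-07]), 'ee_pos': array([212.48202864, 479.93730267, 403.92851677]), 'tcp_rot': array([-6.49909968e-01, -3.07333162e+00,  2.40044782e-03]), 'ft_force': array([ 1.10840356, -0.63325848,  0.03612717]), 'wrist_torque': array([ 0.04451005,  0.02171166, -0.02515031]), 'width': 1.0019596234177244}
side 512.0623810030221 512.0623810030221 313.5373403166194 242.34469801602137
[[ 9.25247387e-01 -2.16025641e-01  3.11849634e-01  2.37704821e+02]
 [-3.79226526e-01 -5.04530254e-01  7.75652283e-01 -9.02106666e+02]
 [-1.02232060e-02 -8.35931902e-01 -5.48737953e-01  7.21681871e+02]
 [ 0.00000000e+00  0.00000000e+00  0.00000000e+00  1.00000000e+00]]
top 518.3699005938967 518.3699005938967 319.9626435695389 236.62979487218362
[[ 1.48603786e-02 -9.95923805e-01  8.89659690e-02  5.10020246e+02]
 [-9.99864422e-01 -1.54322202e-02 -5.74322541e-03  1.79052125e+01]
 [ 7.09275733e-03 -8.88685607e-02 -9.96018108e-01  1.14157221e+03]
 [ 0.00000000e+00  0.00000000e+00  0.00000000e+00  1.00000000e+00]]
```

View pics/top0.png

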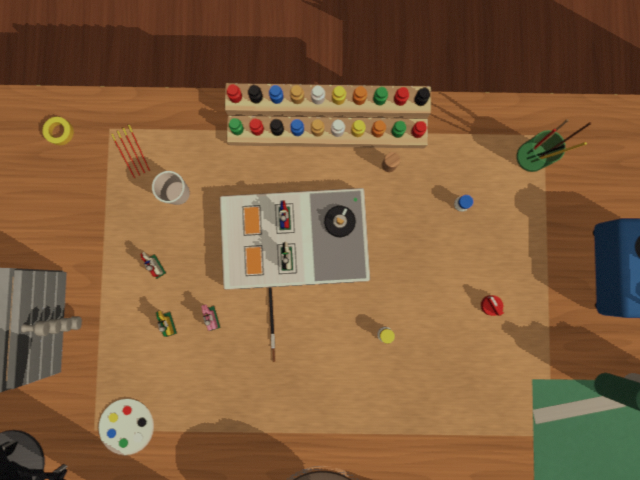

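View pics/side0.png

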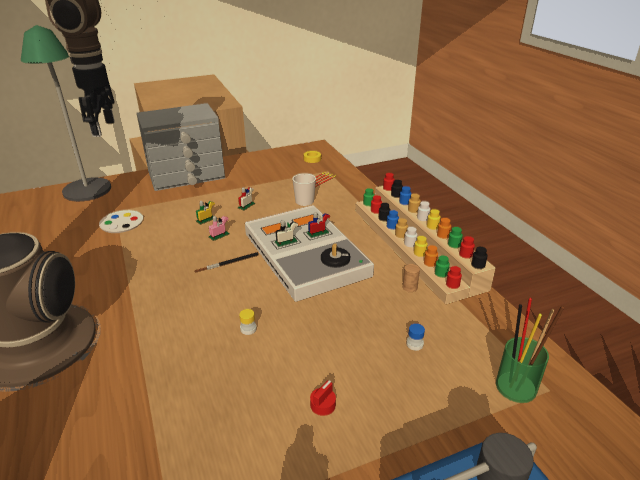

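The top view shows the knights at about (152,265) red/white, (166,323) green/yellow and (209,317) pink. The orange pads are at (252,220) and (254,261), the timer at (340,221) and the knob at (493,306). I'll zoom in next.

```bash
python3 - <<'E'
import cv2,numpy as np
t=cv2.imread("pics/top0.png"); s=cv2.imread("pics/side0.png")
def z(im,x,y,w,h,f): return cv2.resize(im[y:y+h,x:x+w],None,fx=f,fy=f,interpolation=cv2.INTER_CUBIC)
cv2.imwrite("pics/zk.png",z(t,125,230,120,120,5))
cv2.imwrite("pics/zd.png",z(t,210,180,170,120,4.7))
a=z(t,460,270,70,70,6);b=z(t,300,180,80,70,6)[:, :380]
cv2.imwrite("pics/zn.png",np.hstack([a,b]))
a=z(s,180,170,100,80,4);b=z(s,290,360,70,80,4);
cv2.imwrite("pics/zs.png",np.hstack([a,b]))
cv2.imwrite("pics/zs2.png",z(s,235,195,150,110,5))
E
```

```text
(no output)
```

View pics/zk.png

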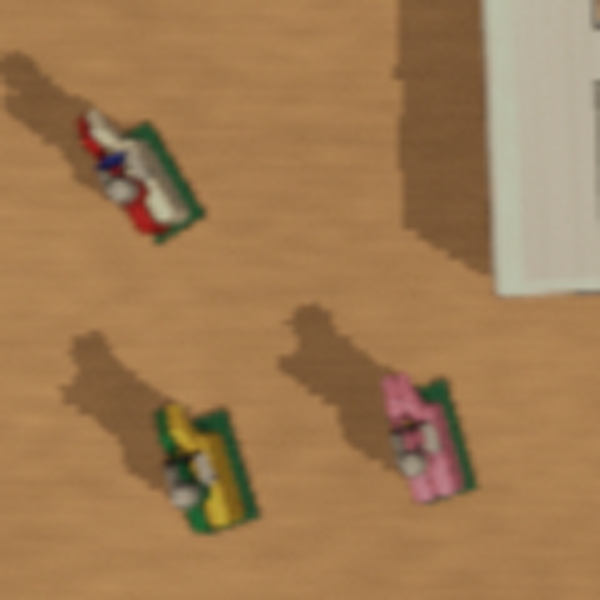

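View pics/zd.png

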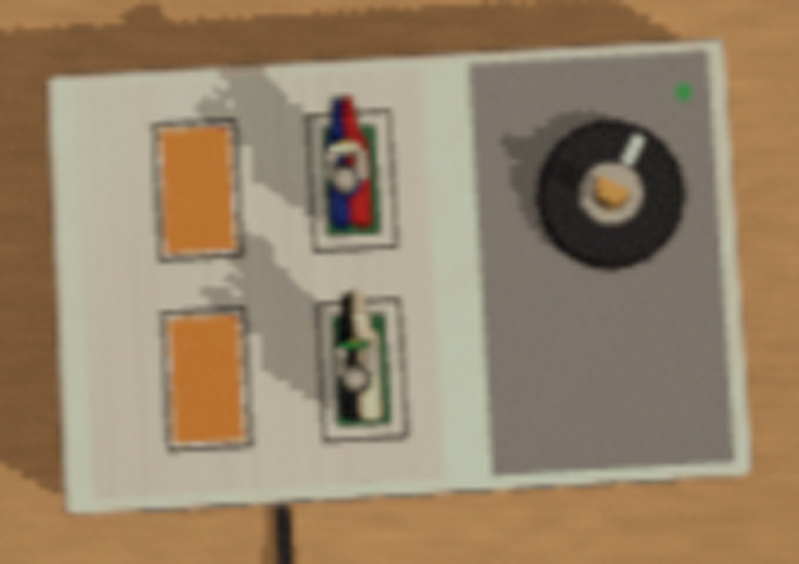

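View pics/zn.png

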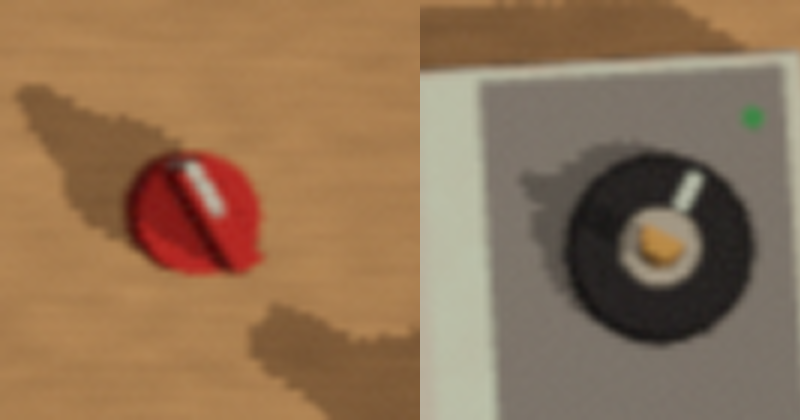

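View pics/zs.png

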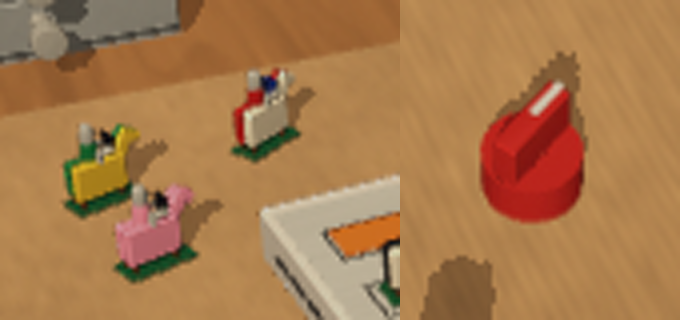

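View pics/zs2.png

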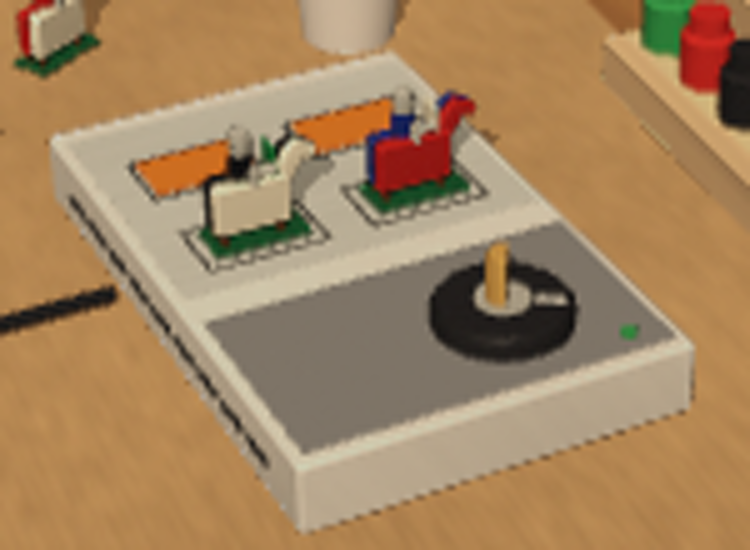

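```bash
cat > h.py <<'E'
import numpy as np, cv2
from workcell import sensors, imaging, job, env
from scipy.spatial.transform import Rotation as R
def cap(n,save=None):
    c=imaging.capture(n)
    if save: cv2.imwrite(save,c["pixels"])
    return c
def ray(c,u,v):
    M=c["cam_to_world"]; d=np.array([(u-c["cx"])/c["fx"],(v-c["cy"])/c["fy"],1.])
    return M[:3,3],M[:3,:3]@d
def plane(c,u,v,z):
    o,d=ray(c,u,v); return o+d*(z-o[2])/d[2]
def proj(c,p):
    M=c["cam_to_world"]; q=M[:3,:3].T@(np.array(p,float)-M[:3,3])
    return np.array([c["fx"]*q[0]/q[2]+c["cx"],c["fy"]*q[1]/q[2]+c["cy"]])
def tri(c1,p1,c2,p2):
    o1,d1=ray(c1,*p1);o2,d2=ray(c2,*p2)
    A=np.stack([d1,-d2],1);t=np.linalg.lstsq(A,o2-o1,rcond=None)[0]
    a=o1+d1*t[0];b=o2+d2*t[1];return (a+b)/2,np.linalg.norm(a-b)
def tool():
    o=sensors.get_obs(); r=R.from_rotvec(o["tcp_rot"]).as_matrix()
    return o["ee_pos"],r,o
def hsv(im): return cv2.cvtColor(im,cv2.COLOR_BGR2HSV)
E
python3 - <<'E'
from h import *
np.set_printoptions(precision=1,suppress=True)
t=cap("top");s=cap("side")
H=hsv(t["pixels"])
def comps(c,lo,hi,box,mn=20):
    H=hsv(c["pixels"]); m=cv2.inRange(H,lo,hi); x,y,w,h=box; k=np.zeros_like(m);k[y:y+h,x:x+w]=m[y:y+h,x:x+w]
    cs,_=cv2.findContours(k,cv2.RETR_EXTERNAL,cv2.CHAIN_APPROX_NONE)
    return [q for q in cs if cv2.contourArea(q)>mn]
print("pads")
for c,b in((t,(230,190,40,100)),):
    for q in comps(c,(8,150,150),(20,255,255),b):
        r=cv2.minAreaRect(q);bx=cv2.boxPoints(r);P=np.array([plane(c,*p,47) for p in bx])
        m=cv2.moments(q); print(plane(c,m["m10"]/m["m00"],m["m01"]/m["m00"],47)); print(P)
# dryer outline
f=lambda u,v:(210+u/4.7-.4,180+v/4.7-.4)
C=[plane(t,*f(*p),45) for p in((50,79),(722,42),(748,474),(69,513))]
print("dryer",np.array(C), np.mean(C,0),[np.linalg.norm(C[i]-C[i-1]) for i in range(4)])
# timer plate centre (black disc) z=45+12
a=plane(t,*f(611,194),57);print("timer",a)
l0=plane(t,*f(625,165),57);l1=plane(t,*f(638,136),57);print(l0,l1,np.arctan2(*(l1-l0)[[1,0]]),np.arctan2(*((l0+l1)/2-a)[[1,0]]))
E
```

```text
pads
[555.6 151.1  47. ]
[[583.4 165.5  47. ]
 [583.8 138.   47. ]
 [529.  136.7  47. ]
 [528.6 164.   47. ]]
[641.1 157.6  47. ]
[[668.6 172.1  47. ]
 [669.1 144.4  47. ]
 [615.6 143.1  47. ]
 [615.2 170.6  47. ]]
dryer [[690.9 225.8  45. ]
 [712.9 -79.6  45. ]
 [516.8 -92.7  45. ]
 [494.9 211.1  45. ]] [603.8  66.2  45. ] [np.float64(196.59591991300886), np.float64(306.17849967706474), np.float64(196.5314718449838), np.float64(304.5615991495649)]
timer [640.9 -29.2  57. ]
[654.1 -35.4  57. ] [667.3 -41.1  57. ] -0.40687546120943946 -0.4256780973274291
```

```bash
python3 - <<'E'
from h import *
np.set_printoptions(precision=1,suppress=True)
t=cap("top");s=cap("side")
f=lambda u,v:(125+u/5-.4,230+v/5-.4)
def frame(fr,rr):
    A=plane(t,*f(*fr),4)[:2];B=plane(t,*f(*rr),4)[:2]
    d=A-B;L=np.linalg.norm(d);d/=L;n=np.array([-d[1],d[0]])
    c=(A+B)/2+12.5*n; return c,np.arctan2(d[1],d[0]),L
K={}
for nm,fr,rr in(("red",(150,122),(206,213)),("green",(226,408),(259,517)),("pink",(443,380),(478,490))):
    c,y,L=frame(fr,rr);print(nm,c,y,L)
    K[nm]=(c,y)
    d=np.array([np.cos(y),np.sin(y)]);n=np.array([-d[1],d[0]])
    for cc,nn,off,sc in((t,"top",(125,230),5),(s,"side",(180,170),4)):
        pts=[list(c+a*25*d+b*12.5*n)+[0 if nn=="side" else 4] for a,b in((1,1),(1,-1),(-1,-1),(-1,1))]+[list(c+27*d)+[44]]+[list(c-23*d+9*n)+[36],list(c-23*d-9*n)+[36],list(c+17*d-9*n)+[36],list(c+17*d+9*n)+[36]]
        K[nm,nn]=[proj(cc,p) for p in pts]
for nn,cc,off,wh,sc in(("top",t,(125,230),(120,120),4),("side",s,(180,180),(100,75),4)):
    im=cc["pixels"][off[1]:off[1]+wh[1],off[0]:off[0]+wh[0]];im=cv2.resize(im,None,fx=sc,fy=sc,interpolation=cv2.INTER_CUBIC)
    for nm in("red","green","pink"):
        P=[tuple(np.int32(((q-off)+.5)*sc)) for q in K[nm,nn]]
        for i,p in enumerate(P): cv2.circle(im,tuple(int(x) for x in p),2,(255,0,255) if i<4 else (255,255,0),-1)
    cv2.imwrite(f"pics/k_{nn}.png",im)
E
```

```text
red [541.2 370.5] 0.5854911771007976 47.29434896746123
green [416.7 338.6] 0.334025976332489 49.23635049513826
pink [429.8 244.6] 0.3412290692165753 49.929296171908575
```

View pics/k_top.png

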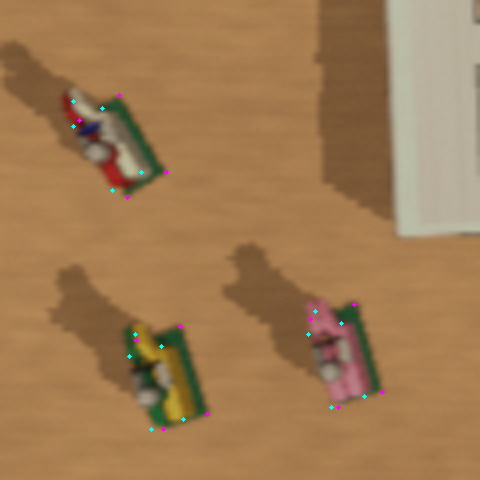

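View pics/k_side.png

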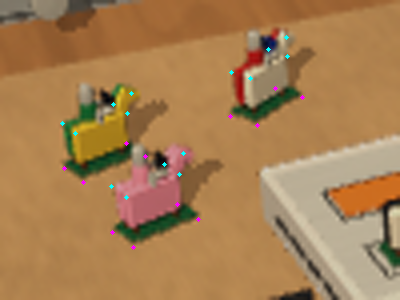

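```bash
cat > go.py <<'E'
# usage: go.py x y z yaw  : grasp point target mm; yaw = direction (rad) of tool y axis (mod pi)
from h import *
import sys
x,y,z,a=map(float,sys.argv[1:5])
p,r,o=tool()
cur=np.arctan2(r[1,1],r[0,1])
k=round((cur-a)/np.pi); a=a+k*np.pi
zz=np.array([0,0,-1.]);yy=np.array([np.cos(a),np.sin(a),0]);xx=np.cross(yy,zz)
T=np.stack([xx,yy,zz],1)
tcp=np.array([x,y,z])-zz*env.grip_depth
d=r.T@(tcp-p)/1000; rv=np.degrees(R.from_matrix(r.T@T).as_rotvec())
g=p+r[:,2]*env.grip_depth
np.set_printoptions(precision=4,suppress=True)
print("t",round(o["clock"],2),"grasp",g.round(1),"yaw",round(cur,4),"w",round(o["width"],3),"F",o["ft_force"].round(1),"q",o["joint_pos"].round(2))
print("tool x",r[:,0].round(2),"y",r[:,1].round(2))
print("d",d,"rot deg",rv, "rows",round(max(np.linalg.norm(d)/.0417,np.linalg.norm(rv)/7.16),1))
E
python3 go.py 416.7 338.6 120 1.905; python3 go.py 541.2 370.5 120 2.156
```

```text
t 0.3 grasp [212.5 479.9 249.7] yaw 1.154 w 1.002 F [-1.1 -0.4  0.3] q [ 1.15  0.13 -0.04  1.41 -0.    1.57]
tool x [-0.91  0.4  -0.  ] y [ 0.4   0.91 -0.  ]
d [-0.244  -0.0466  0.1298] rot deg [ -0.0277  -0.0104 -43.0288] rows 6.7
t 0.3 grasp [212.5 479.9 249.7] yaw 1.154 w 1.002 F [-1.1 -0.4  0.3] q [ 1.15  0.13 -0.04  1.41 -0.    1.57]
tool x [-0.91  0.4  -0.  ] y [ 0.4   0.91 -0.  ]
d [-0.3449  0.033   0.1297] rot deg [ -0.0267  -0.014  -57.41  ] rows 8.9
```

Emit:
{"name": "apply_moves", "arguments": {
  "moves": [
    {"gripper": 0.05, "dx": -0.036, "dy": -0.007, "dz": 0.019, "az": -6.4},
    {"gripper": 0.05, "dx": -0.072, "dy": -0.014, "dz": 0.038, "az": -12.8},
    {"gripper": 0.05, "dx": -0.108, "dy": -0.021, "dz": 0.057, "az": -19.2},
    {"gripper": 0.05, "dx": -0.144, "dy": -0.028, "dz": 0.076, "az": -25.6},
    {"gripper": 0.05, "dx": -0.18, "dy": -0.035, "dz": 0.095, "az": -32}
  ]
}}

```text
invalid input at $.moves[0]: expected keys gripper, dx, dy, dz, ax, ay, az
```

```bash
python3 go.py 416.7 338.6 110 1.905
```

```text
t 0.3 grasp [212.5 479.9 249.7] yaw 1.154 w 1.002 F [-1.1 -0.4  0.3] q [ 1.15  0.13 -0.04  1.41 -0.    1.57]
tool x [-0.91  0.4  -0.  ] y [ 0.4   0.91 -0.  ]
d [-0.244  -0.0466  0.1398] rot deg [ -0.0277  -0.0104 -43.0288] rows 6.8
```

Emit:
{"name": "apply_moves", "arguments": {
  "moves": [
    {"gripper": 0.05, "dx": -0.244, "dy": -0.0466, "dz": 0.13, "ax": 0, "ay": 0, "az": -43},
    {"gripper": 0.05, "dx": -0.244, "dy": -0.0466, "dz": 0.13, "ax": 0, "ay": 0, "az": -43},
    {"gripper": 0.05, "dx": -0.244, "dy": -0.0466, "dz": 0.13, "ax": 0, "ay": 0, "az": -43},
    {"gripper": 0.05, "dx": -0.244, "dy": -0.0466, "dz": 0.13, "ax": 0, "ay": 0, "az": -43},
    {"gripper": 0.05, "dx": -0.244, "dy": -0.0466, "dz": 0.13, "ax": 0, "ay": 0, "az": -43}
  ]
}}

```text
clock: 0.72
ee_pos: [355.6, 380.9, 313.5]
tcp_rot: [-0.273, 3.13, -0.0]
ft_force: [0.1, 0.2, 0.2]
width: 0.586
```

```bash
python3 go.py 416.7 338.6 90 1.905
```

```text
t 0.72 grasp [355.6 380.9 158.8] yaw 1.7451 w 0.586 F [0.1 0.2 0.2] q [ 0.82  0.13 -0.23  1.21 -0.    0.65]
tool x [-0.98 -0.17 -0.  ] y [-0.17  0.98 -0.  ]
d [-0.0529 -0.0522  0.0688] rot deg [-0.0046  0.0036 -9.1605] rows 2.4
```

Emit:
{"name": "apply_moves", "arguments": {
  "moves": [
    {"gripper": 0.05, "dx": -0.0529, "dy": -0.0522, "dz": 0.065, "ax": 0, "ay": 0, "az": -9.2},
    {"gripper": 0.05, "dx": -0.0529, "dy": -0.0522, "dz": 0.065, "ax": 0, "ay": 0, "az": -9.2},
    {"gripper": 0.05, "dx": -0.0529, "dy": -0.0522, "dz": 0.065, "ax": 0, "ay": 0, "az": -9.2},
    {"gripper": 0.05, "dx": -0.0529, "dy": -0.0522, "dz": 0.065, "ax": 0, "ay": 0, "az": -9.2}
  ]
}}

```text
clock: 1.05
ee_pos: [417.7, 336.5, 245.3]
tcp_rot: [0.516, -3.095, 0.005]
ft_force: [-0.5, 0.9, 0.0]
width: 0.581
```

```bash
python3 go.py 416.7 338.6 26 1.905; python3 - <<'E'
from h import *
t=cap("top","pics/top1.png");s=cap("side","pics/side1.png")
a=cv2.resize(t["pixels"][260:380,110:240],None,fx=4,fy=4,interpolation=2)
b=cv2.resize(s["pixels"][130:260,160:260],None,fx=3.7,fy=3.7,interpolation=2)[:480]
p,r,o=tool()
cv2.imwrite("pics/a1.png",np.hstack([a[:480],b]) if b.shape[0]==480 else a)
E
```

```text
t 1.05 grasp [417.1 335.9  90.6] yaw 1.9009 w 0.581 F [-0.5  0.9  0. ] q [ 0.68  0.2  -0.31  1.07 -0.    0.35]
tool x [-0.95 -0.32  0.  ] y [-0.32  0.95 -0.  ]
d [-0.      0.0025  0.0646] rot deg [-0.1269 -0.2702 -0.2335] rows 1.6
```

View pics/a1.png

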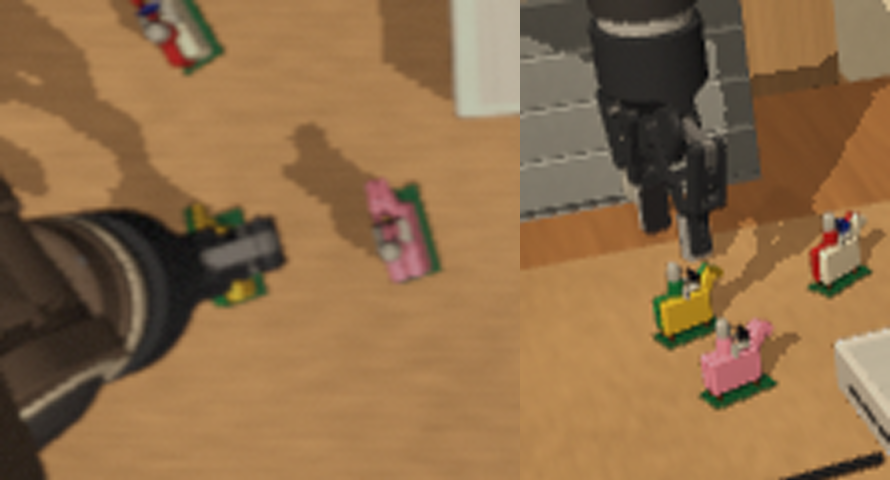

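The gripper straddles the green/yellow knight (top view, about (166,323)), so I'll descend.

Emit:
{"name": "apply_moves", "arguments": {
  "moves": [
    {"gripper": 0.05, "dx": 0, "dy": 0.0025, "dz": 0.03, "ax": -0.1, "ay": -0.3, "az": -0.2},
    {"gripper": 0.05, "dx": 0, "dy": 0.0025, "dz": 0.05, "ax": -0.1, "ay": -0.3, "az": -0.2},
    {"gripper": 0.05, "dx": 0, "dy": 0.0025, "dz": 0.0646, "ax": -0.1, "ay": -0.3, "az": -0.2},
    {"gripper": 0.05, "dx": 0, "dy": 0.0025, "dz": 0.0646, "ax": -0.1, "ay": -0.3, "az": -0.2}
  ]
}}

```text
clock: 1.48
ee_pos: [414.2, 341.7, 182.7]
tcp_rot: [-0.529, 3.095, 0.003]
ft_force: [-0.3, -1.0, -0.3]
width: 0.591
```

```bash
python3 go.py 416.7 338.6 26 1.905
```

```text
t 1.48 grasp [414.3 341.9  28. ] yaw 1.909 w 0.591 F [-0.3 -1.  -0.3] q [ 0.69  0.24 -0.4   0.93  0.    0.35]
tool x [-0.94 -0.33 -0.  ] y [-0.33  0.94  0.  ]
d [-0.0014 -0.0037  0.002 ] rot deg [0.0803 0.0951 0.2304] rows 0.1
```

Emit:
{"name": "apply_moves", "arguments": {
  "moves": [
    {"gripper": 0.05, "dx": -0.0014, "dy": -0.0037, "dz": 0.002, "ax": 0, "ay": 0, "az": 0.2},
    {"gripper": 0.05, "dx": -0.0014, "dy": -0.0037, "dz": 0.002, "ax": 0, "ay": 0, "az": 0.2}
  ]
}}

```text
clock: 1.65
ee_pos: [416.6, 339.5, 182.1]
tcp_rot: [-0.524, 3.095, 0.004]
ft_force: [0.1, 0.0, 0.1]
width: 0.59
```

```bash
python3 go.py 416.7 338.6 26 1.905
```

```text
t 1.65 grasp [417.  339.9  27.4] yaw 1.9065 w 0.59 F [0.1 0.  0.1] q [ 0.68  0.24 -0.4   0.92  0.    0.35]
tool x [-0.94 -0.33 -0.  ] y [-0.33  0.94  0.  ]
d [ 0.0002 -0.0009  0.0014] rot deg [0.1172 0.1842 0.0838] rows 0.0
```

Emit:
{"name": "apply_moves", "arguments": {
  "moves": [
    {"gripper": 0, "dx": 0, "dy": -0.0009, "dz": 0.0014, "ax": 0, "ay": 0, "az": 0},
    {"gripper": 0, "dx": 0, "dy": -0.0009, "dz": 0.0014, "ax": 0, "ay": 0, "az": 0},
    {"gripper": 0, "dx": 0, "dy": -0.0009, "dz": 0.0014, "ax": 0, "ay": 0, "az": 0},
    {"gripper": 0, "dx": 0, "dy": -0.0009, "dz": 0.0014, "ax": 0, "ay": 0, "az": 0},
    {"gripper": 0, "dx": 0, "dy": -0.0009, "dz": 0.0014, "ax": 0, "ay": 0, "az": 0}
  ]
}}

```text
clock: 2.07
ee_pos: [417.4, 339.0, 182.0]
tcp_rot: [-0.524, 3.093, 0.006]
ft_force: [-0.3, -0.5, 6.1]
width: 0.198
```

```bash
python3 go.py 416.7 338.6 110 1.905
```

```text
t 2.07 grasp [418.  339.7  27.3] yaw 1.9064 w 0.198 F [-0.3 -0.5  6.1] q [ 0.68  0.24 -0.4   0.92  0.    0.35]
tool x [-0.94 -0.33 -0.01] y [-0.33  0.94  0.  ]
d [ 0.0003  0.0001 -0.0827] rot deg [0.1771 0.3087 0.0787] rows 2.0
```

Emit:
{"name": "apply_moves", "arguments": {
  "moves": [
    {"gripper": 0, "dx": 0, "dy": 0, "dz": -0.02, "ax": 0, "ay": 0, "az": 0},
    {"gripper": 0, "dx": 0, "dy": 0, "dz": -0.05, "ax": 0, "ay": 0, "az": 0},
    {"gripper": 0, "dx": 0, "dy": 0, "dz": -0.0827, "ax": 0.2, "ay": 0.3, "az": 0},
    {"gripper": 0, "dx": 0, "dy": 0, "dz": -0.0827, "ax": 0.2, "ay": 0.3, "az": 0},
    {"gripper": 0, "dx": 0, "dy": 0, "dz": -0.0827, "ax": 0.2, "ay": 0.3, "az": 0}
  ]
}}

```text
clock: 2.48
ee_pos: [417.7, 339.1, 266.9]
tcp_rot: [-0.524, 3.093, 0.003]
ft_force: [1.0, 0.5, -0.7]
width: 0.2
```

```bash
python3 go.py 555.6 151.1 140 1.64; python3 - <<'E'
from h import *
t=cap("top","pics/top2.png");s=cap("side","pics/side2.png")
a=cv2.resize(t["pixels"][260:380,110:240],None,fx=4,fy=4,interpolation=2)
b=cv2.resize(s["pixels"][130:250,150:250],None,fx=4,fy=4,interpolation=2)
cv2.imwrite("pics/a2.png",np.hstack([a,b])[:, :800])
E
```

```text
t 2.48 grasp [418.3 339.5 112.2] yaw 1.9062 w 0.2 F [ 1.   0.5 -0.7] q [ 0.68  0.18 -0.28  1.11 -0.    0.35]
tool x [-0.94 -0.33 -0.  ] y [-0.33  0.94  0.  ]
d [-0.0685 -0.2229 -0.0277] rot deg [ 0.1001  0.2428 15.2495] rows 5.6
```

View pics/a2.png

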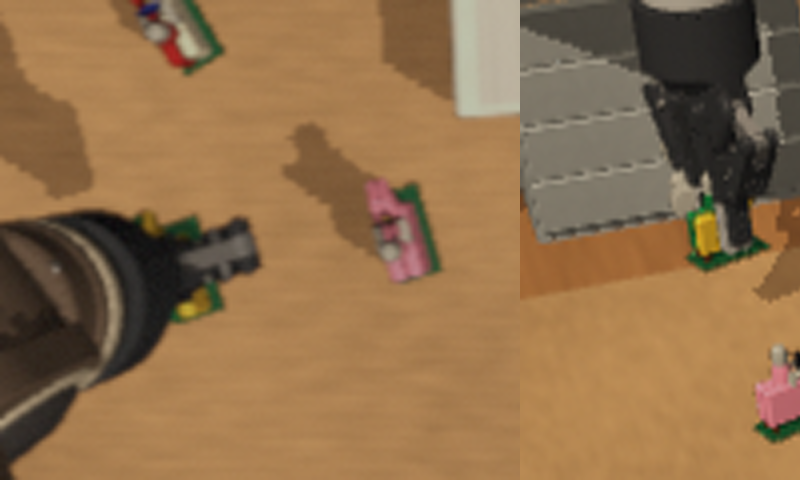

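The knight is held upright (top view, base right corners at about (166,336) and (159,314)). Next I'll measure its offset from the grasp point.

```bash
python3 - <<'E'
from h import *
import pickle
t=cap("top");f=lambda u,v:(110+u/4-.375,260+v/4-.375)
A=plane(t,*f(198,216),89)[:2];B=plane(t,*f(224,308),89)[:2]
d=A-B;L=np.linalg.norm(d);d/=L;n=np.array([-d[1],d[0]]);c=(A+B)/2+12.5*n
p,r,o=tool();g=(p+r[:,2]*env.grip_depth)[:2]
yaw=1.9062-np.pi/2;h=np.array([np.cos(yaw),np.sin(yaw)]);m=np.array([-h[1],h[0]])
print(L,np.arctan2(d[1],d[0]),yaw,c,g,(c-g)@h,(c-g)@m)
E
```

```text
47.75282352694762 0.3173655298548748 0.33540367320510334 [417.27597093 336.82440939] [416.48667837 338.03554972] 0.3466639282869414 -1.40344852815513
```

Emit:
{"name": "apply_moves", "arguments": {
  "moves": [
    {"gripper": 0, "dx": -0.0685, "dy": -0.2229, "dz": -0.0277, "ax": 0, "ay": 0.2, "az": 15.2},
    {"gripper": 0, "dx": -0.0685, "dy": -0.2229, "dz": -0.0277, "ax": 0, "ay": 0.2, "az": 15.2},
    {"gripper": 0, "dx": -0.0685, "dy": -0.2229, "dz": -0.0277, "ax": 0, "ay": 0.2, "az": 15.2},
    {"gripper": 0, "dx": -0.0685, "dy": -0.2229, "dz": -0.0277, "ax": 0, "ay": 0.2, "az": 15.2},
    {"gripper": 0, "dx": -0.0685, "dy": -0.2229, "dz": -0.0277, "ax": 0, "ay": 0.2, "az": 15.2}
  ]
}}

```text
clock: 3.05
ee_pos: [539.6, 169.8, 286.9]
tcp_rot: [0.111, -3.132, 0.004]
ft_force: [0.2, 1.0, -0.8]
width: 0.2
```

```bash
python3 go.py 555.6 151.1 140 1.64
```

```text
t 3.05 grasp [538.5 169.4 132.2] yaw 1.6414 w 0.2 F [ 0.2  1.  -0.8] q [ 0.31  0.23 -0.17  1.18 -0.    0.23]
tool x [-1.   -0.07  0.01] y [-0.07  1.   -0.  ]
d [-0.0146 -0.0198 -0.0079] rot deg [-0.1409 -0.4232  0.077 ] rows 0.6
```

Emit:
{"name": "apply_moves", "arguments": {
  "moves": [
    {"gripper": 0, "dx": -0.0146, "dy": -0.0198, "dz": 0.02, "ax": 0, "ay": -0.4, "az": 0},
    {"gripper": 0, "dx": -0.0146, "dy": -0.0198, "dz": 0.032, "ax": 0, "ay": -0.4, "az": 0},
    {"gripper": 0, "dx": -0.0146, "dy": -0.0198, "dz": 0.032, "ax": 0, "ay": -0.4, "az": 0},
    {"gripper": 0, "dx": -0.0146, "dy": -0.0198, "dz": 0.032, "ax": 0, "ay": -0.4, "az": 0}
  ]
}}

```text
clock: 3.38
ee_pos: [554.6, 150.5, 252.8]
tcp_rot: [0.11, -3.135, 0.005]
ft_force: [-0.5, -0.4, -0.4]
width: 0.201
```

```bash
python3 go.py 555.6 151.1 76 1.64; python3 - <<'E'
from h import *
t=cap("top","pics/top3.png");s=cap("side","pics/side3.png")
a=cv2.resize(t["pixels"][180:300,210:310],None,fx=4,fy=4,interpolation=2)
b=cv2.resize(s["pixels"][150:270,240:340],None,fx=4,fy=4,interpolation=2)
cv2.imwrite("pics/a3.png",np.hstack([a,b]))
E
```

```text
t 3.38 grasp [553.9 150.   98.1] yaw 1.6406 w 0.201 F [-0.5 -0.4 -0.4] q [ 0.27  0.26 -0.21  1.11 -0.    0.2 ]
tool x [-1.   -0.07  0.  ] y [-0.07  1.   -0.  ]
d [-0.0011  0.0006  0.0221] rot deg [-0.1782 -0.2806  0.0365] rows 0.5
```

View pics/a3.png

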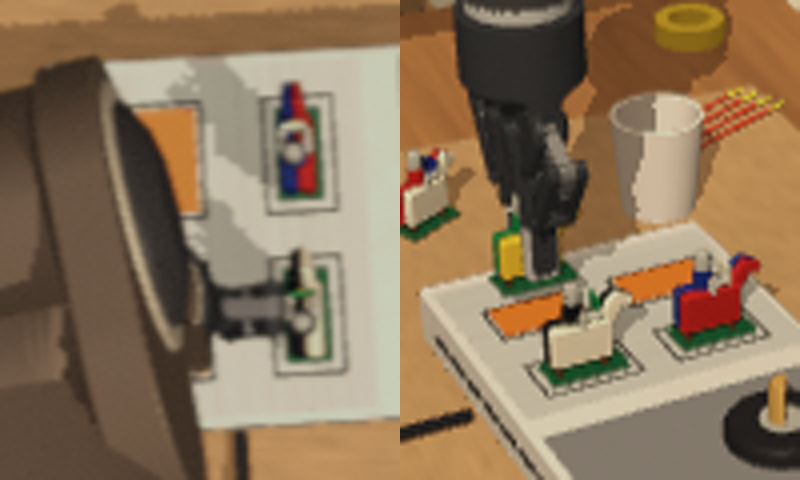

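Emit:
{"name": "apply_moves", "arguments": {
  "moves": [
    {"gripper": 0, "dx": -0.0011, "dy": 0.0006, "dz": 0.008, "ax": -0.2, "ay": -0.3, "az": 0},
    {"gripper": 0, "dx": -0.0011, "dy": 0.0006, "dz": 0.015, "ax": -0.2, "ay": -0.3, "az": 0},
    {"gripper": 0, "dx": -0.0011, "dy": 0.0006, "dz": 0.02, "ax": -0.2, "ay": -0.3, "az": 0},
    {"gripper": 0, "dx": -0.0011, "dy": 0.0006, "dz": 0.022, "ax": -0.2, "ay": -0.3, "az": 0},
    {"gripper": 0, "dx": -0.0011, "dy": 0.0006, "dz": 0.0225, "ax": -0.2, "ay": -0.3, "az": 0}
  ]
}}

```text
clock: 3.9
ee_pos: [555.5, 152.4, 231.5]
tcp_rot: [-0.113, 3.137, 0.001]
ft_force: [0.6, -0.7, 0.1]
width: 0.196
```

```bash
python3 go.py 555.6 151.1 74 1.64
```

```text
t 3.9 grasp [555.9 152.6  76.8] yaw 1.6429 w 0.196 F [ 0.6 -0.7  0.1] q [ 0.27  0.27 -0.24  1.05  0.    0.2 ]
tool x [-1.   -0.07 -0.  ] y [-0.07  1.    0.  ]
d [-0.     -0.0013  0.0028] rot deg [0.0458 0.1557 0.1658] rows 0.1
```

Emit:
{"name": "apply_moves", "arguments": {
  "moves": [
    {"gripper": 0, "dx": 0, "dy": -0.001, "dz": 0.001, "ax": 0, "ay": 0, "az": 0},
    {"gripper": 0, "dx": 0, "dy": -0.001, "dz": 0.002, "ax": 0, "ay": 0, "az": 0},
    {"gripper": 0, "dx": 0, "dy": -0.001, "dz": 0.0025, "ax": 0, "ay": 0, "az": 0},
    {"gripper": 0, "dx": 0, "dy": -0.001, "dz": 0.0025, "ax": 0, "ay": 0, "az": 0}
  ]
}}

```text
clock: 4.23
ee_pos: [555.6, 151.4, 229.2]
tcp_rot: [-0.113, 3.137, 0.002]
ft_force: [0.4, -0.4, -0.7]
width: 0.199
```

```bash
python3 go.py 555.6 151.1 74 1.64
```

```text
t 4.23 grasp [556.1 151.6  74.5] yaw 1.6428 w 0.199 F [ 0.4 -0.4 -0.7] q [ 0.27  0.27 -0.25  1.05  0.    0.19]
tool x [-1.   -0.07 -0.  ] y [-0.07  1.    0.  ]
d [ 0.0001 -0.0003  0.0005] rot deg [0.0501 0.1743 0.1596] rows 0.0
```

Emit:
{"name": "apply_moves", "arguments": {
  "moves": [
    {"gripper": 0, "dx": 0, "dy": 0, "dz": 0.001, "ax": 0, "ay": 0, "az": 0},
    {"gripper": 0, "dx": 0, "dy": 0, "dz": 0.0015, "ax": 0, "ay": 0, "az": 0},
    {"gripper": 0, "dx": 0, "dy": 0, "dz": 0.0015, "ax": 0, "ay": 0, "az": 0}
  ]
}}

```text
clock: 4.48
ee_pos: [555.6, 151.3, 229.0]
tcp_rot: [-0.113, 3.136, 0.002]
ft_force: [-4.5, -1.3, 7.7]
width: 0.199
```

```bash
python3 go.py 555.6 151.1 74 1.64; python3 - <<'E'
from h import *
s=cap("side","pics/side4.png")
cv2.imwrite("pics/a4.png",cv2.resize(s["pixels"][160:260,240:340],None,fx=6,fy=6,interpolation=2))
E
```

```text
t 4.48 grasp [556.2 151.6  74.3] yaw 1.6427 w 0.199 F [-4.5 -1.3  7.7] q [ 0.27  0.27 -0.25  1.05  0.    0.19]
tool x [-1.   -0.07 -0.  ] y [-0.07  1.    0.  ]
d [-0.     -0.0002  0.0003] rot deg [0.0666 0.2316 0.1551] rows 0.0
```

View pics/a4.png

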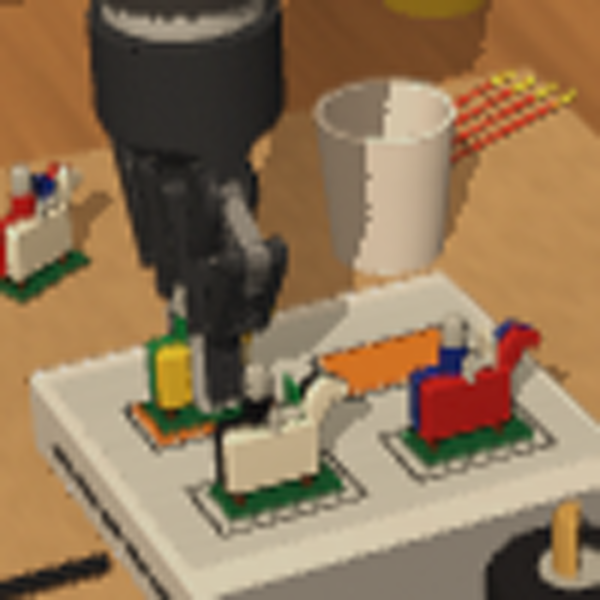

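Emit:
{"name": "apply_moves", "arguments": {
  "moves": [
    {"gripper": 0, "dx": 0, "dy": 0, "dz": 0.0003, "ax": 0, "ay": 0, "az": 0},
    {"gripper": 0.042, "dx": 0, "dy": 0, "dz": 0.0, "ax": 0, "ay": 0, "az": 0},
    {"gripper": 0.042, "dx": 0, "dy": 0, "dz": 0.0, "ax": 0, "ay": 0, "az": 0},
    {"gripper": 0.042, "dx": 0, "dy": 0, "dz": 0.0, "ax": 0, "ay": 0, "az": 0},
    {"gripper": 0.042, "dx": 0, "dy": 0, "dz": 0, "ax": 0, "ay": 0, "az": 0}
  ]
}}

```text
clock: 4.95
ee_pos: [555.6, 151.3, 228.9]
tcp_rot: [-0.113, 3.136, 0.002]
ft_force: [-0.1, 0.6, 0.3]
width: 0.494
```

Emit:
{"name": "apply_moves", "arguments": {
  "moves": [
    {"gripper": 0.042, "dx": 0, "dy": 0, "dz": -0.02, "ax": 0, "ay": 0, "az": 0},
    {"gripper": 0.042, "dx": 0, "dy": 0, "dz": -0.05, "ax": 0, "ay": 0, "az": 0},
    {"gripper": 0.042, "dx": 0, "dy": 0, "dz": -0.08, "ax": 0, "ay": 0, "az": 0},
    {"gripper": 0.042, "dx": 0, "dy": 0, "dz": -0.08, "ax": 0, "ay": 0, "az": 0}
  ]
}}

```text
clock: 5.28
ee_pos: [556.6, 151.6, 314.9]
tcp_rot: [-0.112, 3.127, 0.005]
ft_force: [0.8, 0.8, 1.4]
width: 0.49
```

```bash
python3 go.py 541.2 370.5 110 2.156
```

```text
t 5.28 grasp [558.4 152.1 160.2] yaw 1.6427 w 0.49 F [0.8 0.8 1.4] q [ 0.27  0.23 -0.11  1.22  0.    0.19]
tool x [-1.   -0.07 -0.01] y [-0.07  1.    0.  ]
d [0.0002 0.2193 0.0508] rot deg [ -0.0266   0.7235 -29.4116] rows 5.4
```

```bash
python3 - <<'E'
from h import *
t=cap("top","pics/top5.png")
print(plane(t,169,187,75), plane(t,153,187,75),plane(t,187,187,75))
a=t["pixels"]
cv2.imwrite("pics/a5.png",np.hstack([cv2.resize(a[150:300,110:210],None,fx=3,fy=3,interpolation=2),cv2.resize(a[185:285,220:320],None,fx=4.5,fy=4.5,interpolation=2)]))
E
```

```text
[704.01495558 327.1504686   75.        ] [703.47778739 360.33781518  75.        ] [704.61955396 289.79714717  75.        ]
```

View pics/a5.png

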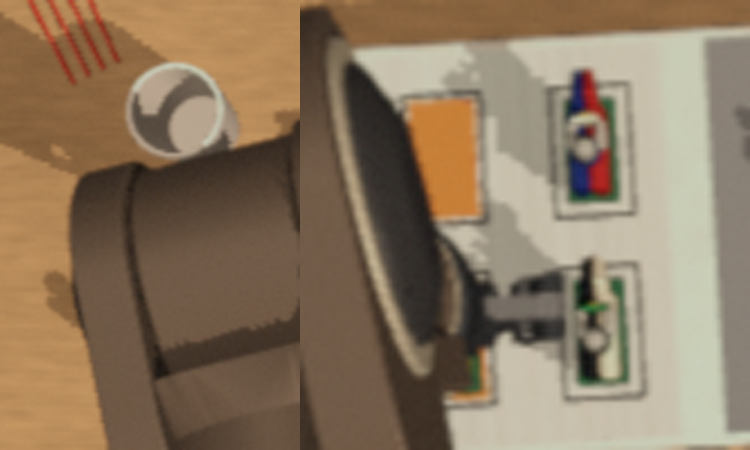

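The cup is at about (704,327), well clear of the red knight. Moving to that knight.

Emit:
{"name": "apply_moves", "arguments": {
  "moves": [
    {"gripper": 0.05, "dx": 0, "dy": 0.2193, "dz": 0.0, "ax": 0, "ay": 0.7, "az": -29.4},
    {"gripper": 0.05, "dx": 0, "dy": 0.2193, "dz": 0.02, "ax": 0, "ay": 0.7, "az": -29.4},
    {"gripper": 0.05, "dx": 0, "dy": 0.2193, "dz": 0.05, "ax": 0, "ay": 0.7, "az": -29.4},
    {"gripper": 0.05, "dx": 0, "dy": 0.2193, "dz": 0.05, "ax": 0, "ay": 0.7, "az": -29.4},
    {"gripper": 0.05, "dx": 0, "dy": 0.2193, "dz": 0.05, "ax": 0, "ay": 0.7, "az": -29.4}
  ]
}}

```text
clock: 5.75
ee_pos: [541.6, 354.8, 266.8]
tcp_rot: [0.913, -3.003, 0.001]
ft_force: [1.4, -0.0, -0.0]
width: 0.586
```

```bash
python3 go.py 541.2 370.5 100 2.156
```

```text
t 5.75 grasp [541.3 354.6 112.1] yaw 2.1609 w 0.586 F [ 1.4 -0.  -0. ] q [ 0.58  0.39 -0.    1.18  0.   -0.01]
tool x [-0.83 -0.56  0.  ] y [-0.56  0.83  0.  ]
d [-0.0084  0.0133  0.0121] rot deg [ 0.0069 -0.1483  0.2802] rows 0.5
```

Emit:
{"name": "apply_moves", "arguments": {
  "moves": [
    {"gripper": 0.05, "dx": -0.0084, "dy": 0.0133, "dz": 0.012, "ax": 0, "ay": 0, "az": 0.3},
    {"gripper": 0.05, "dx": -0.0084, "dy": 0.0133, "dz": 0.012, "ax": 0, "ay": 0, "az": 0.3},
    {"gripper": 0.05, "dx": -0.0084, "dy": 0.0133, "dz": 0.012, "ax": 0, "ay": 0, "az": 0.3}
  ]
}}

```text
clock: 6.0
ee_pos: [540.4, 371.0, 252.3]
tcp_rot: [0.906, -3.002, 0.004]
ft_force: [-0.4, -0.2, 0.7]
width: 0.587
```

```bash
python3 go.py 541.2 370.5 29 2.156;  python3 - <<'E'
from h import *
t=cap("top","pics/top6.png");s=cap("side","pics/side6.png")
a=cv2.resize(t["pixels"][200:320,110:210],None,fx=4,fy=4,interpolation=2)
b=cv2.resize(s["pixels"][130:250,190:290],None,fx=4,fy=4,interpolation=2)
cv2.imwrite("pics/a6.png",np.hstack([a,b]))
E
```

```text
t 6.0 grasp [539.6 370.3  97.7] yaw 2.1571 w 0.587 F [-0.4 -0.2  0.7] q [ 0.6   0.41 -0.    1.16 -0.    0.02]
tool x [-0.83 -0.55  0.01] y [-0.55  0.83 -0.  ]
d [-0.0008 -0.0008  0.0686] rot deg [-0.0273 -0.3819  0.0605] rows 1.6
```

View pics/a6.png

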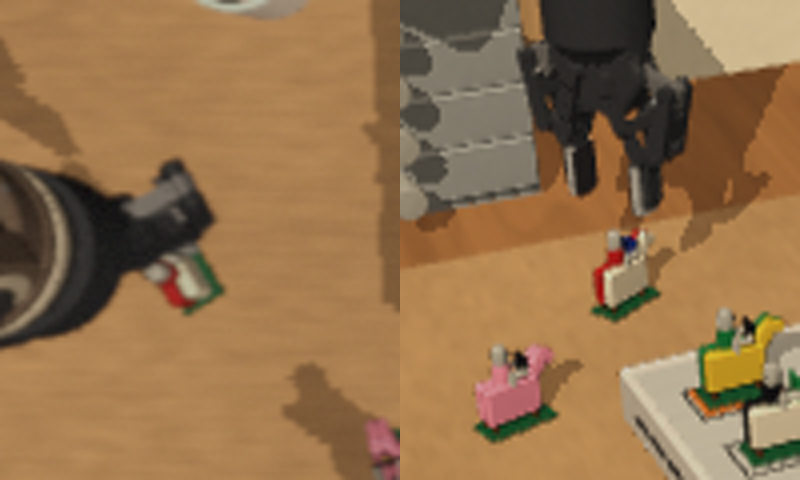

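The gripper is aligned over the red/white knight, and the green one stands in its place at side-view pixel (423,372 in the crop). Descending.

Emit:
{"name": "apply_moves", "arguments": {
  "moves": [
    {"gripper": 0.05, "dx": -0.001, "dy": -0.001, "dz": 0.03, "ax": 0, "ay": -0.4, "az": 0},
    {"gripper": 0.05, "dx": -0.001, "dy": -0.001, "dz": 0.05, "ax": 0, "ay": -0.4, "az": 0},
    {"gripper": 0.05, "dx": -0.001, "dy": -0.001, "dz": 0.068, "ax": 0, "ay": -0.4, "az": 0},
    {"gripper": 0.05, "dx": -0.001, "dy": -0.001, "dz": 0.068, "ax": 0, "ay": -0.4, "az": 0},
    {"gripper": 0.05, "dx": -0.001, "dy": -0.001, "dz": 0.068, "ax": 0, "ay": -0.4, "az": 0}
  ]
}}

```text
clock: 6.52
ee_pos: [542.8, 367.6, 186.7]
tcp_rot: [-0.9, 3.007, 0.0]
ft_force: [0.2, 0.6, 0.3]
width: 0.591
```

```bash
python3 go.py 541.2 370.5 29 2.156
```

```text
t 6.52 grasp [543.1 367.8  32. ] yaw 2.1527 w 0.591 F [0.2 0.6 0.3] q [ 0.6   0.44 -0.1   1.02 -0.    0.01]
tool x [-0.84 -0.55 -0.  ] y [-0.55  0.84 -0.  ]
d [-0.0003  0.0033  0.003 ] rot deg [-0.0316  0.1332 -0.1913] rows 0.1
```

Emit:
{"name": "apply_moves", "arguments": {
  "moves": [
    {"gripper": 0.05, "dx": 0, "dy": 0.0033, "dz": 0.003, "ax": 0, "ay": 0, "az": -0.2},
    {"gripper": 0.05, "dx": 0, "dy": 0.0033, "dz": 0.003, "ax": 0, "ay": 0, "az": -0.2},
    {"gripper": 0, "dx": 0, "dy": 0.0033, "dz": 0.003, "ax": 0, "ay": 0, "az": -0.2},
    {"gripper": 0, "dx": 0, "dy": 0.0033, "dz": 0.003, "ax": 0, "ay": 0, "az": -0.2},
    {"gripper": 0, "dx": 0, "dy": 0.0033, "dz": 0.003, "ax": 0, "ay": 0, "az": -0.2}
  ]
}}

```text
clock: 6.93
ee_pos: [541.2, 370.6, 184.9]
tcp_rot: [-0.905, 3.004, 0.001]
ft_force: [-1.3, -1.6, 2.3]
width: 0.199
```

Emit:
{"name": "apply_moves", "arguments": {
  "moves": [
    {"gripper": 0, "dx": 0, "dy": 0, "dz": 0, "ax": 0, "ay": 0, "az": 0},
    {"gripper": 0, "dx": 0, "dy": 0, "dz": 0, "ax": 0, "ay": 0, "az": 0}
  ]
}}

```text
clock: 7.1
ee_pos: [541.3, 370.8, 185.4]
tcp_rot: [-0.905, 3.003, 0.001]
ft_force: [-1.4, 0.3, -0.5]
width: 0.203
```

```bash
python3 go.py 541.2 370.5 130 2.156
```

```text
t 7.1 grasp [541.9 371.1  30.7] yaw 2.1564 w 0.203 F [-1.4  0.3 -0.5] q [ 0.6   0.44 -0.11  1.02 -0.    0.02]
tool x [-0.83 -0.55 -0.  ] y [-0.55  0.83 -0.  ]
d [-0.0003 -0.0002 -0.0993] rot deg [-0.0283  0.2717  0.0215] rows 2.4
```

Emit:
{"name": "apply_moves", "arguments": {
  "moves": [
    {"gripper": 0, "dx": 0, "dy": 0, "dz": -0.03, "ax": 0, "ay": 0, "az": 0},
    {"gripper": 0, "dx": 0, "dy": 0, "dz": -0.06, "ax": 0, "ay": 0, "az": 0},
    {"gripper": 0, "dx": 0, "dy": 0, "dz": -0.1, "ax": 0, "ay": 0.3, "az": 0},
    {"gripper": 0, "dx": 0, "dy": 0, "dz": -0.1, "ax": 0, "ay": 0.3, "az": 0},
    {"gripper": 0, "dx": 0, "dy": 0, "dz": -0.1, "ax": 0, "ay": 0.3, "az": 0}
  ]
}}

```text
clock: 7.52
ee_pos: [541.5, 371.1, 288.5]
tcp_rot: [-0.905, 3.003, 0.002]
ft_force: [0.3, 0.2, -1.4]
width: 0.201
```

```bash
python3 go.py 641.1 157.6 140 1.64;  python3 - <<'E'
from h import *
t=cap("top","pics/top7.png");s=cap("side","pics/side7.png")
a=cv2.resize(t["pixels"][200:320,100:200],None,fx=4,fy=4,interpolation=2)
b=cv2.resize(s["pixels"][130:250,200:300],None,fx=4,fy=4,interpolation=2)
cv2.imwrite("pics/a7.png",np.hstack([a,b]))
E
```

```text
t 7.52 grasp [542.2 371.5 133.8] yaw 2.1565 w 0.201 F [ 0.3  0.2 -1.4] q [ 0.6   0.39  0.05  1.22 -0.    0.02]
tool x [-0.83 -0.55 -0.01] y [-0.55  0.83 -0.  ]
d [ 0.035  -0.233  -0.0063] rot deg [ 0.0526  0.2971 29.5913] rows 5.7
```

View pics/a7.png

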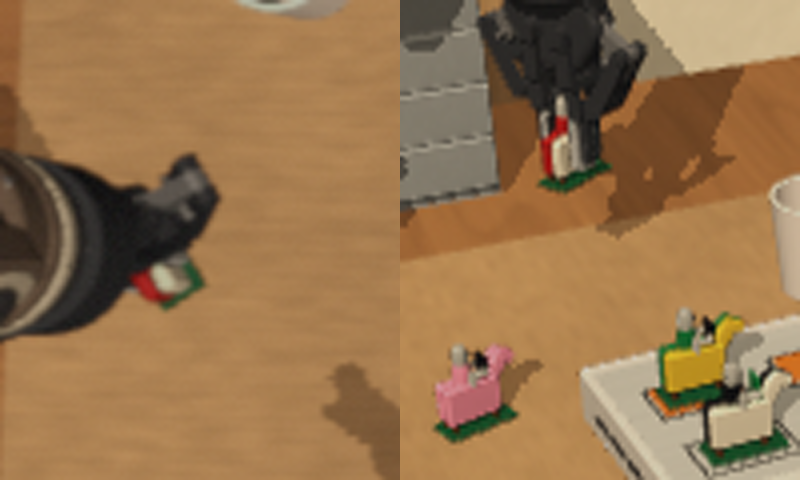

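```bash
python3 - <<'E'
from h import *
t=cap("top");f=lambda u,v:(100+u/4-.375,200+v/4-.375)
p,r,o=tool();g=(p+r[:,2]*env.grip_depth)[:2]
yaw=2.1565-np.pi/2;h=np.array([np.cos(yaw),np.sin(yaw)]);m=np.array([-h[1],h[0]])
for q in((205,282),(168,308)):
    c=plane(t,*f(*q),107)[:2]; print((c-g)@h,(c-g)@m)
E
```

```text
-20.913553006453583 -13.784054334825946
-22.056291189876177 8.28125906265066
```

Emit:
{"name": "apply_moves", "arguments": {
  "moves": [
    {"gripper": 0, "dx": 0.037, "dy": -0.233, "dz": -0.008, "ax": 0, "ay": 0.3, "az": 29.6},
    {"gripper": 0, "dx": 0.037, "dy": -0.233, "dz": -0.008, "ax": 0, "ay": 0.3, "az": 29.6},
    {"gripper": 0, "dx": 0.037, "dy": -0.233, "dz": -0.008, "ax": 0, "ay": 0.3, "az": 29.6},
    {"gripper": 0, "dx": 0.037, "dy": -0.233, "dz": -0.008, "ax": 0, "ay": 0.3, "az": 29.6},
    {"gripper": 0, "dx": 0.037, "dy": -0.233, "dz": -0.008, "ax": 0, "ay": 0.3, "az": 29.6}
  ]
}}

```text
clock: 8.08
ee_pos: [627.0, 179.2, 289.3]
tcp_rot: [0.1, -3.13, 0.007]
ft_force: [1.6, -0.0, -0.9]
width: 0.198
```

```bash
python3 go.py 638.6 157.4 100 1.64
```

```text
t 8.08 grasp [625.4 178.5 134.6] yaw 1.635 w 0.198 F [ 1.6 -0.  -0.9] q [ 0.28  0.39  0.05  1.24 -0.    0.21]
tool x [-1.   -0.06  0.01] y [-0.06  1.   -0.  ]
d [-0.0105 -0.0224  0.0346] rot deg [-0.2242 -0.5918 -0.2872] rows 1.0
```

Emit:
{"name": "apply_moves", "arguments": {
  "moves": [
    {"gripper": 0, "dx": -0.0105, "dy": -0.0224, "dz": 0.015, "ax": -0.2, "ay": -0.6, "az": -0.3},
    {"gripper": 0, "dx": -0.0105, "dy": -0.0224, "dz": 0.0346, "ax": -0.2, "ay": -0.6, "az": -0.3},
    {"gripper": 0, "dx": -0.0105, "dy": -0.0224, "dz": 0.0346, "ax": -0.2, "ay": -0.6, "az": -0.3},
    {"gripper": 0, "dx": -0.0105, "dy": -0.0224, "dz": 0.0346, "ax": -0.2, "ay": -0.6, "az": -0.3}
  ]
}}

```text
clock: 8.42
ee_pos: [637.6, 156.9, 252.0]
tcp_rot: [0.108, -3.134, 0.002]
ft_force: [-0.3, -0.6, -0.2]
width: 0.198
```

```bash
python3 go.py 638.6 157.4 80 1.64;  python3 - <<'E'
from h import *
t=cap("top","pics/top8.png");s=cap("side","pics/side8.png")
a=cv2.resize(t["pixels"][180:300,210:310],None,fx=4,fy=4,interpolation=2)
b=cv2.resize(s["pixels"][140:260,250:350],None,fx=4,fy=4,interpolation=2)
cv2.imwrite("pics/a8.png",np.hstack([a,b]))
E
```

```text
t 8.42 grasp [636.8 156.6  97.3] yaw 1.6396 w 0.198 F [-0.3 -0.6 -0.2] q [ 0.24  0.41 -0.    1.16 -0.    0.17]
tool x [-1.   -0.07  0.01] y [-0.07  1.   -0.  ]
d [-0.0011  0.0005  0.0173] rot deg [-0.0642 -0.3165 -0.0247] rows 0.4
```

View pics/a8.png

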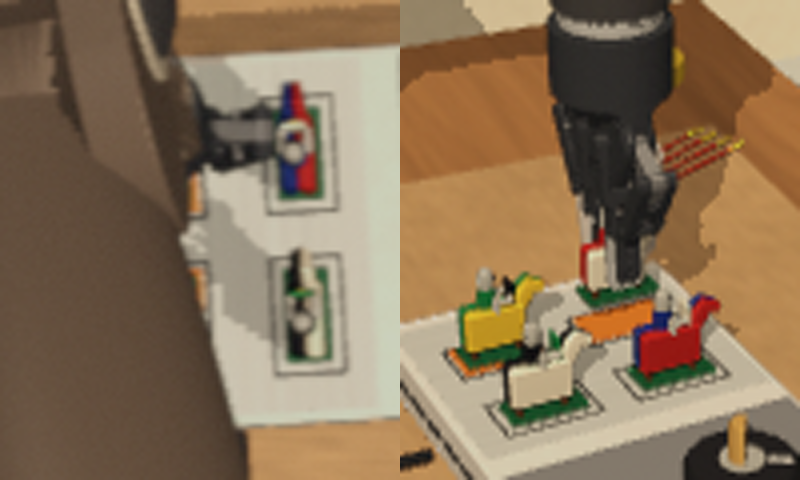

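Emit:
{"name": "apply_moves", "arguments": {
  "moves": [
    {"gripper": 0, "dx": -0.0011, "dy": 0.0005, "dz": 0.007, "ax": 0, "ay": -0.3, "az": 0},
    {"gripper": 0, "dx": -0.0011, "dy": 0.0005, "dz": 0.013, "ax": 0, "ay": -0.3, "az": 0},
    {"gripper": 0, "dx": -0.0011, "dy": 0.0005, "dz": 0.017, "ax": 0, "ay": -0.3, "az": 0},
    {"gripper": 0, "dx": -0.0011, "dy": 0.0005, "dz": 0.0185, "ax": 0, "ay": -0.3, "az": 0},
    {"gripper": 0, "dx": -0.0011, "dy": 0.0005, "dz": 0.0185, "ax": 0, "ay": -0.3, "az": 0}
  ]
}}

```text
clock: 8.93
ee_pos: [638.9, 159.0, 235.5]
tcp_rot: [-0.111, 3.136, -0.001]
ft_force: [0.3, 0.7, 0.0]
width: 0.199
```

```bash
python3 go.py 638.6 157.4 78 1.64
```

```text
t 8.93 grasp [639.5 159.   80.8] yaw 1.6419 w 0.199 F [0.3 0.7 0. ] q [ 0.24  0.42 -0.03  1.12 -0.    0.17]
tool x [-1.   -0.07 -0.  ] y [-0.07  1.   -0.  ]
d [ 0.0005 -0.0016  0.0028] rot deg [-0.0325  0.1949  0.1071] rows 0.1
```

Emit:
{"name": "apply_moves", "arguments": {
  "moves": [
    {"gripper": 0, "dx": 0.0005, "dy": -0.0016, "dz": 0.001, "ax": 0, "ay": 0.2, "az": 0},
    {"gripper": 0, "dx": 0.0005, "dy": -0.0016, "dz": 0.002, "ax": 0, "ay": 0.2, "az": 0},
    {"gripper": 0, "dx": 0.0005, "dy": -0.0016, "dz": 0.003, "ax": 0, "ay": 0.2, "az": 0},
    {"gripper": 0, "dx": 0.0005, "dy": -0.0016, "dz": 0.0035, "ax": 0, "ay": 0.2, "az": 0}
  ]
}}

```text
clock: 9.27
ee_pos: [638.6, 157.3, 232.0]
tcp_rot: [-0.111, 3.14, -0.001]
ft_force: [0.3, 0.3, -0.6]
width: 0.197
```

```bash
python3 go.py 638.6 157.4 78 1.64
```

```text
t 9.27 grasp [638.6 157.2  77.3] yaw 1.6417 w 0.197 F [ 0.3  0.3 -0.6] q [ 0.24  0.42 -0.03  1.12 -0.    0.17]
tool x [-1.   -0.07 -0.  ] y [-0.07  1.   -0.  ]
d [ 0.      0.0001 -0.0007] rot deg [-0.0323  0.0018  0.1002] rows 0.0
```

Emit:
{"name": "apply_moves", "arguments": {
  "moves": [
    {"gripper": 0, "dx": 0, "dy": 0, "dz": 0.0007, "ax": 0, "ay": 0, "az": 0},
    {"gripper": 0, "dx": 0, "dy": 0, "dz": 0.0013, "ax": 0, "ay": 0, "az": 0},
    {"gripper": 0, "dx": 0, "dy": 0, "dz": 0.0013, "ax": 0, "ay": 0, "az": 0}
  ]
}}

```text
clock: 9.52
ee_pos: [638.5, 157.3, 231.8]
tcp_rot: [-0.111, 3.139, -0.0]
ft_force: [-3.3, -0.9, 4.8]
width: 0.195
```

```bash
python3 go.py 638.6 157.4 78 1.64
```

```text
t 9.52 grasp [638.6 157.2  77.1] yaw 1.6417 w 0.195 F [-3.3 -0.9  4.8] q [ 0.24  0.42 -0.03  1.12 -0.    0.17]
tool x [-1.   -0.07 -0.  ] y [-0.07  1.   -0.  ]
d [-0.0001  0.0001 -0.0009] rot deg [-0.0186  0.0445  0.097 ] rows 0.0
```

Contact at 4.8 N. Releasing and lifting.

Emit:
{"name": "apply_moves", "arguments": {
  "moves": [
    {"gripper": 0, "dx": 0, "dy": 0, "dz": 0.0002, "ax": 0, "ay": 0, "az": 0},
    {"gripper": 0.042, "dx": 0, "dy": 0, "dz": 0.0, "ax": 0, "ay": 0, "az": 0},
    {"gripper": 0.042, "dx": 0, "dy": 0, "dz": 0.0, "ax": 0, "ay": 0, "az": 0},
    {"gripper": 0.042, "dx": 0, "dy": 0, "dz": 0.0, "ax": 0, "ay": 0, "az": 0},
    {"gripper": 0.042, "dx": 0, "dy": 0, "dz": 0, "ax": 0, "ay": 0, "az": 0}
  ]
}}

```text
clock: 9.93
ee_pos: [638.5, 157.3, 231.6]
tcp_rot: [-0.111, 3.139, -0.0]
ft_force: [0.1, 0.5, -0.6]
width: 0.493
```

Emit:
{"name": "apply_moves", "arguments": {
  "moves": [
    {"gripper": 0.042, "dx": 0, "dy": 0, "dz": -0.02, "ax": 0, "ay": 0, "az": 0},
    {"gripper": 0.042, "dx": 0, "dy": 0, "dz": -0.05, "ax": 0, "ay": 0, "az": 0},
    {"gripper": 0.042, "dx": 0, "dy": 0, "dz": -0.09, "ax": 0, "ay": 0, "az": 0},
    {"gripper": 0.042, "dx": 0, "dy": 0, "dz": -0.12, "ax": 0, "ay": 0, "az": 0}
  ]
}}

```text
clock: 10.27
ee_pos: [638.3, 157.2, 353.9]
tcp_rot: [-0.111, 3.138, -0.0]
ft_force: [2.0, 0.9, -0.2]
width: 0.492
```

```bash
python3 - <<'E'
from h import *
t=cap("top","pics/top9.png");s=cap("side","pics/side9.png")
b=cv2.resize(s["pixels"][180:280,240:370],None,fx=6,fy=6,interpolation=2)
cv2.imwrite("pics/a9.png",b)
# knob: red mask in top
np.set_printoptions(precision=2,suppress=True)
t0=dict(t)
H=hsv(t["pixels"]);m=cv2.inRange(H,(0,150,60),(8,255,255))|cv2.inRange(H,(172,150,60),(180,255,255))
k=np.zeros_like(m);k[285:330,475:515]=m[285:330,475:515]
cs,_=cv2.findContours(k,cv2.RETR_EXTERNAL,cv2.CHAIN_APPROX_NONE);q=max(cs,key=cv2.contourArea)
print("top red bbox",cv2.boundingRect(q),cv2.minEnclosingCircle(q))
def white(c,x,y,w,h):
    H=hsv(c["pixels"])[y:y+h,x:x+w];mm=cv2.inRange(H,(0,0,130),(180,90,255));mm=cv2.dilate(mm,None,iterations=0)
    cs,_=cv2.findContours(mm,cv2.RETR_EXTERNAL,cv2.CHAIN_APPROX_NONE);q=max(cs,key=cv2.contourArea)
    ys,xs=np.nonzero(cv2.drawContours(np.zeros_like(mm),[q],-1,255,-1))
    vx,vy,_,_=cv2.fitLine(np.stack([xs,ys],1).astype(np.float32),cv2.DIST_L2,0,.01,.01).ravel()
    c0=np.array([xs.mean()+x,ys.mean()+y]);pr=(xs-xs.mean())*vx+(ys-ys.mean())*vy
    return c0,np.array([vx,vy]),pr.min(),pr.max(),len(xs)
for c,b in((t,(480,288,30,30)),(s,(305,370,40,40))):
    print("knob line",white(c,*b))
    c0,v,a,bb,n=white(c,*b)
    P=plane(c,*(c0+v*a),42),plane(c,*(c0+v*bb),42);print(P)
    d=P[1]-P[0];print(np.arctan2(d[1],d[0]))
E
```

```text
top red bbox (481, 295, 23, 21) ((492.5, 306.5), 12.349188804626465)
knob line (array([493.68, 300.91]), array([0.51, 0.86], dtype=float32), np.float64(-4.730458823117342), np.float64(4.7010981169613935), 22)
(array([ 486.14, -352.22,   42.  ]), array([ 469.28, -362.16,   42.  ]))
-2.608964606975839
knob line (array([326.75, 383.56]), array([ 0.68, -0.73], dtype=float32), np.float64(-5.069559868425131), np.float64(4.143646482378244), 16)
(array([ 469.9 , -360.81,   42.  ]), array([ 485.59, -351.39,   42.  ]))
0.5408080978898706
```

View pics/a9.png

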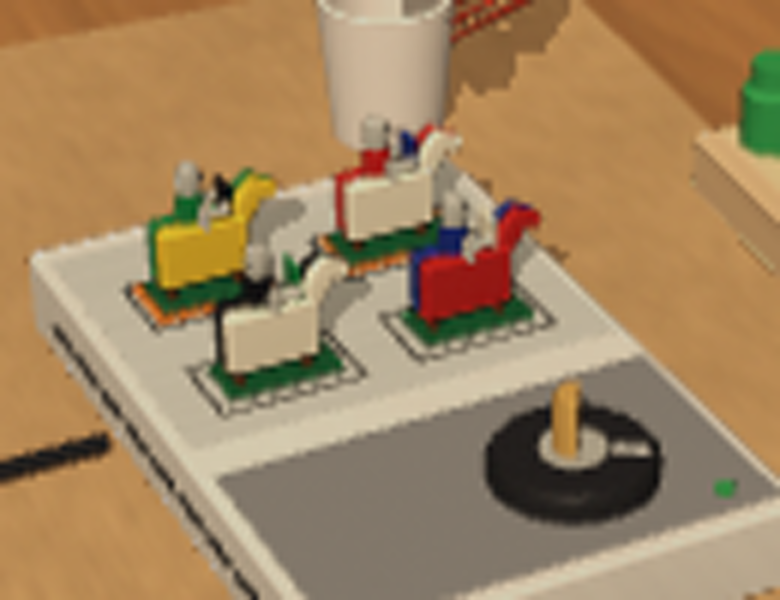

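Both knights stand upright on their pads (side crop: green at (200,270), red/white at (390,215)). Now I'll measure the timer and knob accurately.

```bash
cat > meas.py <<'E'
from h import *
np.set_printoptions(precision=2,suppress=True)
def lin(c,x,y,w,h,smax=70,vmin=120,z=57):
    H=hsv(c["pixels"])[y:y+h,x:x+w].astype(float)
    G=c["pixels"][y:y+h,x:x+w].astype(float).min(2)
    return G
if __name__=="__main__":
    for n in("top","side"):
        c=cap(n); im=cv2.imread(f"pics/{n}0.png") if n=="top" else c["pixels"]
        x,y,w,h=(318,200,44,44) if n=="top" else (310,230,52,50)
        v=hsv(im)[y:y+h,x:x+w,2]; m=cv2.inRange(v,0,62)
        cs,_=cv2.findContours(m,cv2.RETR_EXTERNAL,cv2.CHAIN_APPROX_NONE);q=max(cs,key=cv2.contourArea);hu=cv2.convexHull(q)
        e=cv2.fitEllipse(hu);print(n,"disc",e[0][0]+x,e[0][1]+y,e[1],e[2],"w57",plane(c,e[0][0]+x,e[0][1]+y,57),cv2.contourArea(hu))
        cv2.imwrite(f"pics/t_{n}.png",np.hstack([cv2.resize(im[y:y+h,x:x+w],(400,400),interpolation=2),cv2.resize(cv2.cvtColor(m,8),(400,400),interpolation=0)]))
E
python3 meas.py; python3 go.py 469 -362.4 150 2.108
```

```text
top disc 339.1321544647217 220.9542636871338 (30.95892333984375, 31.09663200378418) 2.420044422149658 w57 [640.68 -28.24  57.  ] 738.5
side disc 335.13995361328125 256.93089866638184 (19.70522689819336, 29.922008514404297) 91.22955322265625 w57 [637.61 -37.55  57.  ] 441.0
t 10.47 grasp [639.2 157.4 197.9] yaw 1.6416 w 0.49 F [-0.   1.  -0.9] q [ 0.24  0.38  0.18  1.36 -0.    0.17]
tool x [-1.   -0.07 -0.  ] y [-0.07  1.    0.  ]
d [ 0.2062 -0.5064  0.0473] rot deg [ -0.0384   0.1691 -26.72  ] rows 13.2
```

View pics/t_top.png

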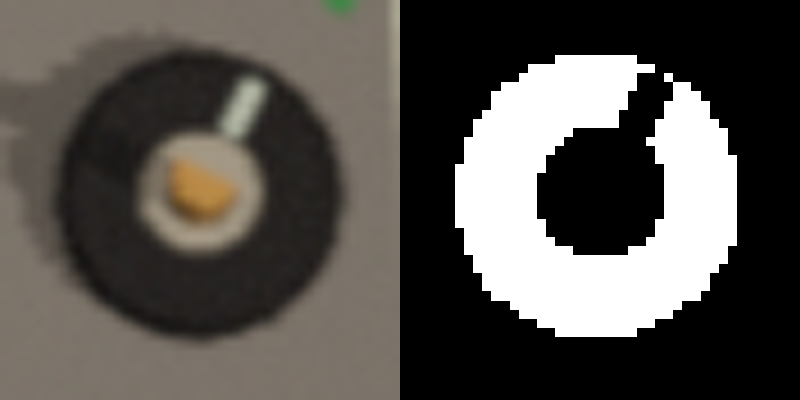

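View pics/t_side.png

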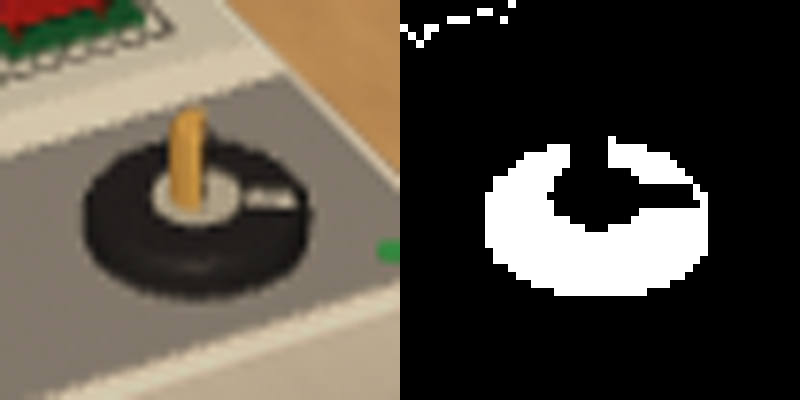

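```bash
cat > m2.py <<'E'
from h import *
np.set_printoptions(precision=3,suppress=True)
t=cap("top");s=cap("side")
out={}
for n,c,im in(("top",t,cv2.imread("pics/top0.png")),("top-now",t,t["pixels"]),("side",s,s["pixels"])):
    # rectify: sample image on plane z=57, 0.25 mm grid about (641,-29)
    N=400; gx,gy=np.meshgrid(np.arange(N)*.25-50,np.arange(N)*.25-50)  # cols: x, rows: y
    X=641+gx;Y=-29+gy
    M=c["cam_to_world"];P=np.stack([X-M[0,3],Y-M[1,3],57-M[2,3]+0*X],-1)@M[:3,:3]
    u=(c["fx"]*P[...,0]/P[...,2]+c["cx"]).astype(np.float32);v=(c["fy"]*P[...,1]/P[...,2]+c["cy"]).astype(np.float32)
    r=cv2.remap(im,u,v,cv2.INTER_CUBIC)
    cv2.imwrite(f"pics/rect_{n}.png",r); out[n]=r
    g=r.min(2).astype(np.float32)
    if n!="side":
        m=(cv2.cvtColor(r,6)<75).astype(np.uint8)*255
        cs,_=cv2.findContours(m,0,1);q=cv2.convexHull(max(cs,key=cv2.contourArea));e=cv2.fitEllipse(q)
        print(n,"disc centre",641+e[0][0]*.25-50,-29+e[0][1]*.25-50,"dia",np.array(e[1])*.25); C=np.array([641+e[0][0]*.25-50,-29+e[0][1]*.25-50])
    # white line: radius 18..30 from C, bright; weighted
    rad=np.hypot(X-C[0],Y-C[1]);ang=np.arctan2(Y-C[1],X-C[0])
    w=np.clip(g-75,0,None)*(rad>18)*(rad<31)*(np.abs(ang+.42)<.6)
    cx,cy=(w*X).sum()/w.sum(),(w*Y).sum()/w.sum()
    S=np.array([[(w*(X-cx)**2).sum(),(w*(X-cx)*(Y-cy)).sum()],[0,(w*(Y-cy)**2).sum()]]);S[1,0]=S[0,1]
    ev,V=np.linalg.eigh(S);d=V[:,1]*np.sign(V[0,1])
    print(n,"line centroid",cx,cy,"dir",np.arctan2(d[1],d[0]),"radial",np.arctan2(cy-C[1],cx-C[0]),"r",np.hypot(cx-C[0],cy-C[1]))
cv2.imwrite("pics/rect.png",np.hstack([out["top"],out["side"]]))
E
python3 m2.py
```

```text
top disc centre 640.9128150939941 -28.02578353881836 dia [68.264 68.345]
top line centroid 661.7977463190562 -39.06790093920461 dir -0.4451808841835621 radial -0.48635263699589665 r 23.624324518586416
top-now disc centre 640.7963447570801 -28.190044403076172 dia [66.945 67.361]
top-now line centroid 661.8596852791878 -39.08922842639594 dir -0.4442553336782444 radial -0.47750840036090003 r 23.716165928000574
side line centroid 662.6644145305758 -37.33754534357969 dir -0.6409125274317836 radial -0.3961854279459538 r 23.704203194264682
```

View pics/rect.png

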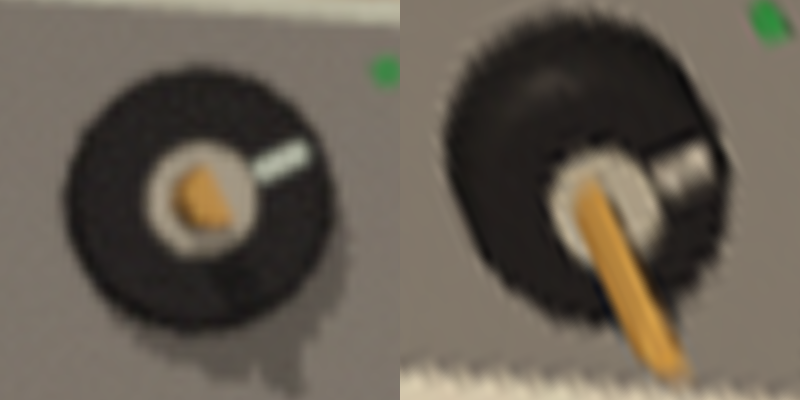

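Timer yaw comes out at about −0.45 (line −0.445, radial via the hub −0.455), with its centre near (641.7,−29). Moving to the knob.

Emit:
{"name": "apply_moves", "arguments": {
  "moves": [
    {"gripper": 0.042, "dx": 0.2062, "dy": -0.5064, "dz": 0.0473, "ax": 0, "ay": 0.2, "az": -26.7},
    {"gripper": 0.042, "dx": 0.2062, "dy": -0.5064, "dz": 0.0473, "ax": 0, "ay": 0.2, "az": -26.7},
    {"gripper": 0.042, "dx": 0.2062, "dy": -0.5064, "dz": 0.0473, "ax": 0, "ay": 0.2, "az": -26.7},
    {"gripper": 0.042, "dx": 0.2062, "dy": -0.5064, "dz": 0.0473, "ax": 0, "ay": 0.2, "az": -26.7},
    {"gripper": 0.042, "dx": 0.2062, "dy": -0.5064, "dz": 0.0473, "ax": 0, "ay": 0.2, "az": -26.7}
  ]
}}

```text
clock: 10.98
ee_pos: [572.9, -40.4, 331.3]
tcp_rot: [0.838, -3.019, -0.001]
ft_force: [0.9, -0.3, -0.8]
width: 0.486
```

```bash
python3 go.py 469 -362.4 150 2.108
```

```text
t 10.98 grasp [571.7 -40.6 176.6] yaw 2.1125 w 0.486 F [ 0.9 -0.3 -0.8] q [-0.07  0.23 -0.07  1.27 -0.   -0.61]
tool x [-0.86 -0.52  0.01] y [-0.52  0.86  0.  ]
d [ 0.2549 -0.2224  0.028 ] rot deg [ 0.1494 -0.4397  0.2565] rows 8.1
```

Emit:
{"name": "apply_moves", "arguments": {
  "moves": [
    {"gripper": 0.042, "dx": 0.2549, "dy": -0.2224, "dz": 0.028, "ax": 0.1, "ay": -0.4, "az": 0},
    {"gripper": 0.042, "dx": 0.2549, "dy": -0.2224, "dz": 0.028, "ax": 0.1, "ay": -0.4, "az": 0},
    {"gripper": 0.042, "dx": 0.2549, "dy": -0.2224, "dz": 0.028, "ax": 0.1, "ay": -0.4, "az": 0},
    {"gripper": 0.042, "dx": 0.2549, "dy": -0.2224, "dz": 0.028, "ax": 0.1, "ay": -0.4, "az": 0},
    {"gripper": 0.042, "dx": 0.2549, "dy": -0.2224, "dz": 0.028, "ax": 0.1, "ay": -0.4, "az": 0}
  ]
}}

```text
clock: 11.4
ee_pos: [508.5, -237.9, 314.0]
tcp_rot: [0.84, -3.024, -0.004]
ft_force: [2.2, -0.9, 0.1]
width: 0.492
```

```bash
python3 go.py 469 -362.4 120 2.108; python3 - <<'E'
from h import *
t=cap("top","pics/top10.png")
cv2.imwrite("pics/a10.png",cv2.resize(t["pixels"][180:300,210:380],None,fx=4.7,fy=4.7,interpolation=2))
E
```

```text
t 11.4 grasp [ 507.9 -237.6  159.3] yaw 2.1126 w 0.492 F [ 2.2 -0.9  0.1] q [-0.44  0.21 -0.14  1.23 -0.   -0.98]
tool x [-0.86 -0.52  0.  ] y [-0.52  0.86  0.  ]
d [ 0.0979 -0.0865  0.0392] rot deg [ 0.1876 -0.1295  0.2631] rows 3.3
```

View pics/a10.png

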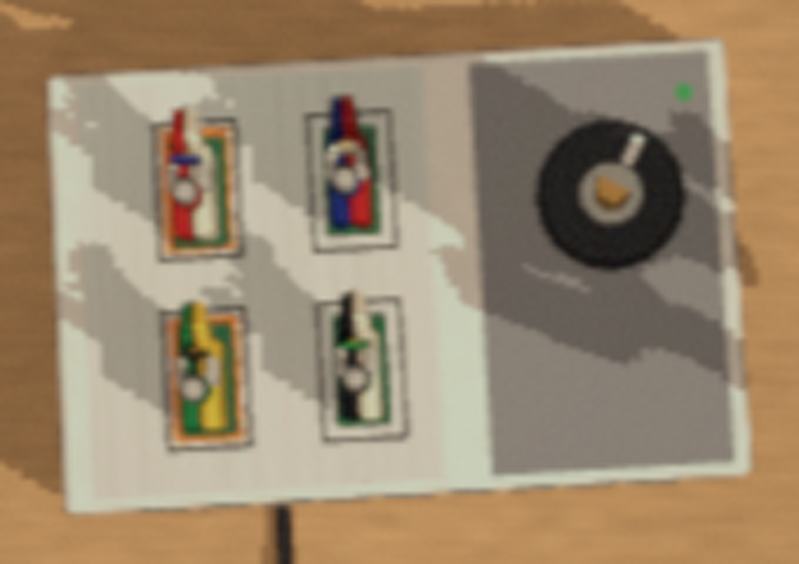

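The top view confirms both knights are centred in their outlines (crop: (198,190) and (205,378)) and facing the same way as the others. On to the knob.

Emit:
{"name": "apply_moves", "arguments": {
  "moves": [
    {"gripper": 0.042, "dx": 0.0979, "dy": -0.0865, "dz": 0.039, "ax": 0.2, "ay": -0.1, "az": 0},
    {"gripper": 0.042, "dx": 0.0979, "dy": -0.0865, "dz": 0.039, "ax": 0.2, "ay": -0.1, "az": 0},
    {"gripper": 0.042, "dx": 0.0979, "dy": -0.0865, "dz": 0.039, "ax": 0.2, "ay": -0.1, "az": 0.1},
    {"gripper": 0.042, "dx": 0.0979, "dy": -0.0865, "dz": 0.039, "ax": 0.2, "ay": -0.1, "az": 0.1},
    {"gripper": 0.042, "dx": 0.0979, "dy": -0.0865, "dz": 0.039, "ax": 0.2, "ay": -0.1, "az": 0.1}
  ]
}}

```text
clock: 11.87
ee_pos: [463.9, -370.8, 270.8]
tcp_rot: [0.82, -3.025, -0.0]
ft_force: [0.3, 0.3, -1.1]
width: 0.494
```

```bash
python3 go.py 469 -362.4 80 2.108; python3 - <<'E'
from h import *
t=cap("top","pics/top11.png");s=cap("side","pics/side11.png")
a=cv2.resize(t["pixels"][250:370,430:530],None,fx=4,fy=4,interpolation=2)
b=cv2.resize(s["pixels"][300:420,270:370],None,fx=4,fy=4,interpolation=2)
cv2.imwrite("pics/a11.png",np.hstack([a,b]))
E
```

```text
t 11.87 grasp [ 462.8 -371.   116.1] yaw 2.0999 w 0.494 F [ 0.3  0.3 -1.1] q [-0.67  0.29 -0.13  1.15 -0.01 -1.2 ]
tool x [-0.86 -0.5   0.01] y [-0.5   0.86  0.  ]
d [-0.0089  0.0046  0.0361] rot deg [ 0.1259 -0.4263 -0.4611] rows 0.9
```

View pics/a11.png

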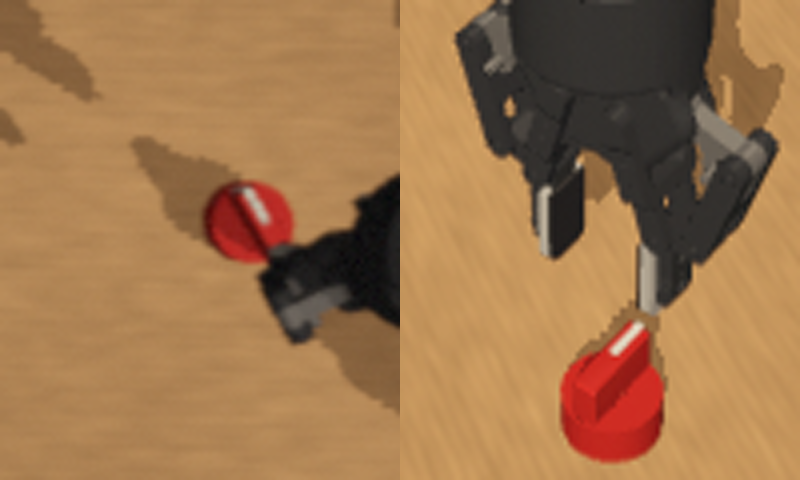

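```bash
cat > m3.py <<'E'
from h import *
np.set_printoptions(precision=2,suppress=True)
def rect(c,im,cx,cy,z,half=50,res=.25):
    N=int(2*half/res);a=np.arange(N)*res-half;X,Y=np.meshgrid(cx+a,cy+a)
    M=c["cam_to_world"];P=np.stack([X-M[0,3],Y-M[1,3],z-M[2,3]+0*X],-1)@M[:3,:3]
    u=(c["fx"]*P[...,0]/P[...,2]+c["cx"]).astype(np.float32);v=(c["fy"]*P[...,1]/P[...,2]+c["cy"]).astype(np.float32)
    return cv2.remap(im,u,v,cv2.INTER_CUBIC),X,Y
if __name__=="__main__":
    for n in("top","side"):
        c=cap(n)
        r,X,Y=rect(c,cv2.imread(f"pics/{n}0.png"),478,-357,42,18)
        w=np.clip(r.min(2).astype(float)-95,0,None); w[r[...,2].astype(int)-r[...,0]>90]=0
        cx,cy=(w*X).sum()/w.sum(),(w*Y).sum()/w.sum();S=np.cov(np.stack([X.ravel(),Y.ravel()]),aweights=w.ravel());ev,V=np.linalg.eigh(S);d=V[:,1]*np.sign(V[0,1])
        L=np.sqrt(12*ev[1]);print(n,"line c",cx,cy,"yaw",np.arctan2(d[1],d[0]),"L",L,"tip",[cx,cy]+d*L/2,"origin",[cx,cy]+d*(L/2-20))
        if n=="top":
            r,X,Y=rect(c,cv2.imread("pics/top0.png"),469,-362,20,40)
            m=cv2.inRange(hsv(r),(0,150,60),(8,255,255))|cv2.inRange(hsv(r),(172,150,60),(180,255,255))
            cs,_=cv2.findContours(m,0,1);q=max(cs,key=cv2.contourArea);(a,b),R_=cv2.minEnclosingCircle(q);print("skirt enclosing",469-40+a*.25,-362-40+b*.25,R_*.25)
            cv2.imwrite("pics/r11.png",cv2.resize(r,None,fx=1.5,fy=1.5))
E
python3 m3.py
```

```text
top line c 477.8283064602734 -357.1218991147999 yaw 0.5443767197289295 L 18.618881807636168 tip [ 485.79 -352.3 ] origin [ 468.68 -362.66]
skirt enclosing 465.20412826538086 -361.72239685058594 26.71213150024414
side line c 477.30363345343324 -356.4464929106509 yaw 0.5325385428201765 L 19.58502543262851 tip [ 485.74 -351.47] origin [ 468.51 -361.63]
```

View pics/r11.png

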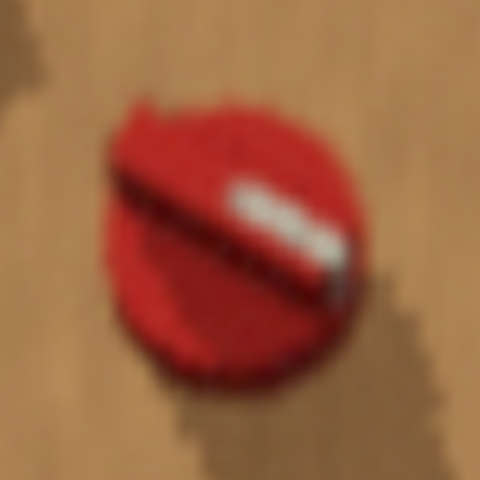

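```bash
python3 go.py 468.6 -362.1 60 2.109
```

```text
t 12.07 grasp [ 465.8 -367.6  119.4] yaw 2.1056 w 0.489 F [ 0.2  0.1 -0.3] q [-0.67  0.28 -0.13  1.16 -0.   -1.2 ]
tool x [-0.86 -0.51  0.  ] y [-0.51  0.86 -0.  ]
d [-0.0048  0.0032  0.0594] rot deg [-0.0542 -0.2724 -0.196 ] rows 1.4
```

Emit:
{"name": "apply_moves", "arguments": {
  "moves": [
    {"gripper": 0.035, "dx": -0.0048, "dy": 0.0032, "dz": 0.02, "ax": 0, "ay": -0.3, "az": -0.2},
    {"gripper": 0.035, "dx": -0.0048, "dy": 0.0032, "dz": 0.04, "ax": 0, "ay": -0.3, "az": -0.2},
    {"gripper": 0.035, "dx": -0.0048, "dy": 0.0032, "dz": 0.057, "ax": 0, "ay": -0.3, "az": -0.2},
    {"gripper": 0.035, "dx": -0.0048, "dy": 0.0032, "dz": 0.057, "ax": 0, "ay": -0.3, "az": -0.2},
    {"gripper": 0.035, "dx": -0.0048, "dy": 0.0032, "dz": 0.057, "ax": 0, "ay": -0.3, "az": -0.2}
  ]
}}

```text
clock: 12.48
ee_pos: [468.9, -360.6, 216.8]
tcp_rot: [0.838, -3.027, -0.001]
ft_force: [0.1, -1.5, -0.1]
width: 0.414
```

```bash
python3 go.py 468.6 -362.1 44 2.109
```

```text
t 12.48 grasp [ 468.9 -360.6   62.1] yaw 2.1111 w 0.414 F [ 0.1 -1.5 -0.1] q [-0.66  0.31 -0.22  1.04  0.   -1.2 ]
tool x [-0.86 -0.51  0.  ] y [-0.51  0.86  0.  ]
d [ 0.001  -0.0011  0.0181] rot deg [ 0.0387 -0.0009  0.1179] rows 0.4
```

Emit:
{"name": "apply_moves", "arguments": {
  "moves": [
    {"gripper": 0.035, "dx": 0.001, "dy": -0.0011, "dz": 0.01, "ax": 0, "ay": 0, "az": 0.1},
    {"gripper": 0.035, "dx": 0.001, "dy": -0.0011, "dz": 0.018, "ax": 0, "ay": 0, "az": 0.1},
    {"gripper": 0.035, "dx": 0.001, "dy": -0.0011, "dz": 0.018, "ax": 0, "ay": 0, "az": 0.1},
    {"gripper": 0.035, "dx": 0.001, "dy": -0.0011, "dz": 0.018, "ax": 0, "ay": 0, "az": 0.1}
  ]
}}

```text
clock: 12.82
ee_pos: [468.6, -362.0, 198.6]
tcp_rot: [0.836, -3.028, -0.002]
ft_force: [-0.3, 0.5, -0.4]
width: 0.407
```

```bash
python3 go.py 468.6 -362.1 44 2.109;python3 - <<'E'
from h import *
t=cap("top","pics/top12.png");s=cap("side","pics/side12.png")
a=cv2.resize(t["pixels"][250:370,430:530],None,fx=4,fy=4,interpolation=2)
b=cv2.resize(s["pixels"][310:430,270:370],None,fx=4,fy=4,interpolation=2)
cv2.imwrite("pics/a12.png",np.hstack([a,b]))
E
```

```text
t 12.82 grasp [ 468.4 -361.8   43.9] yaw 2.1094 w 0.407 F [-0.3  0.5 -0.4] q [-0.66  0.33 -0.25  1.    0.   -1.2 ]
tool x [-0.86 -0.51  0.  ] y [-0.51  0.86  0.  ]
d [ 0.     -0.0001 -0.0001] rot deg [ 0.0719 -0.0132  0.0206] rows 0.0
```

View pics/a12.png

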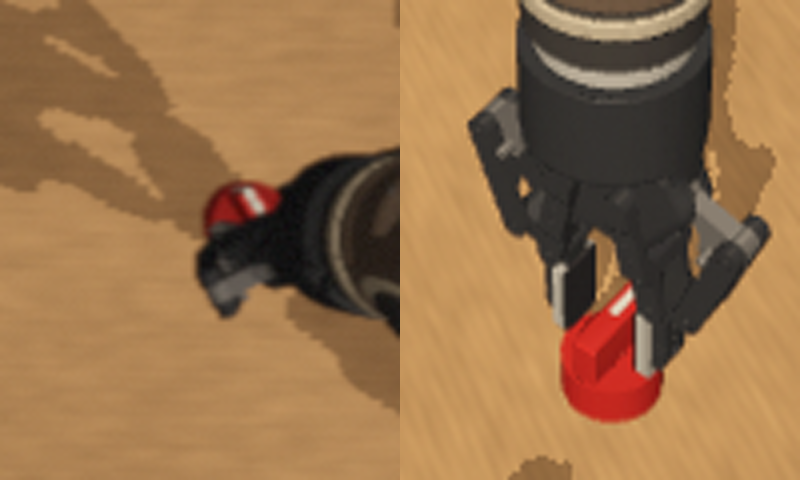

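The pads straddle the bar. Closing.

Emit:
{"name": "apply_moves", "arguments": {
  "moves": [
    {"gripper": 0, "dx": 0, "dy": 0, "dz": 0, "ax": 0, "ay": 0, "az": 0},
    {"gripper": 0, "dx": 0, "dy": 0, "dz": 0, "ax": 0, "ay": 0, "az": 0},
    {"gripper": 0, "dx": 0, "dy": 0, "dz": 0, "ax": 0, "ay": 0, "az": 0},
    {"gripper": 0, "dx": 0, "dy": 0, "dz": 0, "ax": 0, "ay": 0, "az": 0},
    {"gripper": 0, "dx": 0, "dy": 0, "dz": 0, "ax": 0, "ay": 0, "az": 0}
  ]
}}

```text
clock: 13.33
ee_pos: [468.9, -362.4, 199.7]
tcp_rot: [-0.835, 3.028, -0.001]
ft_force: [-1.2, 1.0, 3.9]
width: 0.12
```

```bash
python3 go.py 468.6 -362.1 44 2.109;python3 - <<'E'
from h import *
s=cap("side","pics/side13.png")
cv2.imwrite("pics/a13.png",cv2.resize(s["pixels"][330:430,270:370],None,fx=6,fy=6,interpolation=2))
E
```

```text
t 13.33 grasp [ 469.  -362.4   45. ] yaw 2.1091 w 0.12 F [-1.2  1.   3.9] q [-0.66  0.33 -0.25  1.    0.   -1.2 ]
tool x [-0.86 -0.51 -0.  ] y [-0.51  0.86 -0.  ]
d [0.0001 0.0004 0.001 ] rot deg [-0.0359  0.0301  0.0079] rows 0.0
```

View pics/a13.png

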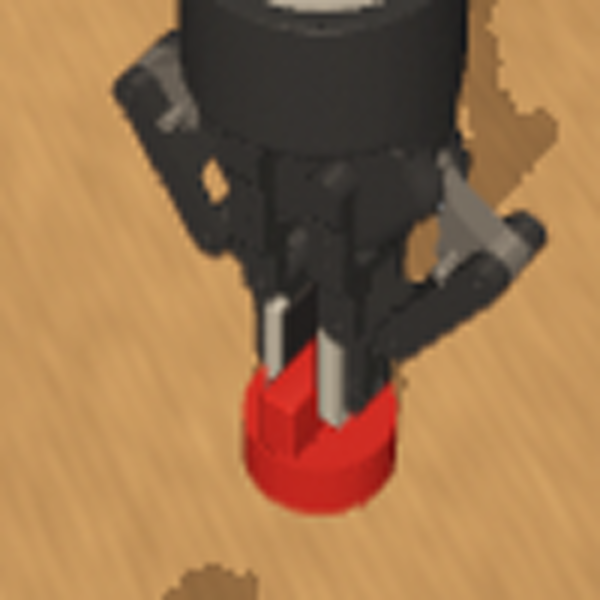

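Gripped at width 0.12, with the knob underside 45 mm below the grasp point. Lifting it and carrying it to hover over the shaft.

Emit:
{"name": "apply_moves", "arguments": {
  "moves": [
    {"gripper": 0, "dx": 0, "dy": 0, "dz": -0.03, "ax": 0, "ay": 0, "az": 0},
    {"gripper": 0, "dx": 0, "dy": 0, "dz": -0.07, "ax": 0, "ay": 0, "az": 0},
    {"gripper": 0, "dx": 0, "dy": 0, "dz": -0.11, "ax": 0, "ay": 0, "az": 0},
    {"gripper": 0, "dx": 0, "dy": 0, "dz": -0.11, "ax": 0, "ay": 0, "az": 0},
    {"gripper": 0, "dx": 0, "dy": 0, "dz": -0.11, "ax": 0, "ay": 0, "az": 0}
  ]
}}

```text
clock: 13.8
ee_pos: [469.4, -362.8, 312.4]
tcp_rot: [-0.834, 3.025, -0.008]
ft_force: [-0.2, -0.7, -0.6]
width: 0.121
```

```bash
python3 go.py 641.5 -28.5 150 1.121
```

```text
t 13.8 grasp [ 470.2 -363.4  157.7] yaw 2.1091 w 0.121 F [-0.2 -0.7 -0.6] q [-0.66  0.27 -0.07  1.23  0.   -1.2 ]
tool x [-0.86 -0.51 -0.  ] y [-0.51  0.86 -0.01]
d [-0.3191  0.1989  0.0074] rot deg [-0.2295  0.2869 56.6164] rows 9.0
```

Emit:
{"name": "apply_moves", "arguments": {
  "moves": [
    {"gripper": 0, "dx": -0.3191, "dy": 0.1989, "dz": 0.007, "ax": 0, "ay": 0, "az": 56.6},
    {"gripper": 0, "dx": -0.3191, "dy": 0.1989, "dz": 0.007, "ax": 0, "ay": 0, "az": 56.6},
    {"gripper": 0, "dx": -0.3191, "dy": 0.1989, "dz": 0.007, "ax": 0, "ay": 0, "az": 56.6},
    {"gripper": 0, "dx": -0.3191, "dy": 0.1989, "dz": 0.007, "ax": 0, "ay": 0, "az": 56.6},
    {"gripper": 0, "dx": -0.3191, "dy": 0.1989, "dz": 0.007, "ax": 0, "ay": 0, "az": 56.6}
  ]
}}

```text
clock: 14.22
ee_pos: [558.6, -187.7, 305.3]
tcp_rot: [0.083, 3.139, -0.001]
ft_force: [0.9, -0.2, -0.1]
width: 0.126
```

```bash
python3 go.py 641.5 -28.5 150 1.121
```

```text
t 14.22 grasp [ 558.8 -187.8  150.6] yaw 1.5179 w 0.126 F [ 0.9 -0.2 -0.1] q [-0.32  0.26 -0.09  1.22 -0.   -0.27]
tool x [-1.    0.05 -0.  ] y [ 0.05  1.   -0.  ]
d [-0.0743  0.1633  0.0005] rot deg [-0.0398  0.069  22.7406] rows 4.3
```

Emit:
{"name": "apply_moves", "arguments": {
  "moves": [
    {"gripper": 0, "dx": -0.0743, "dy": 0.1633, "dz": 0, "ax": 0, "ay": 0, "az": 22.7},
    {"gripper": 0, "dx": -0.0743, "dy": 0.1633, "dz": 0, "ax": 0, "ay": 0, "az": 22.7},
    {"gripper": 0, "dx": -0.0743, "dy": 0.1633, "dz": 0, "ax": 0, "ay": 0, "az": 22.7},
    {"gripper": 0, "dx": -0.0743, "dy": 0.1633, "dz": 0, "ax": 0, "ay": 0, "az": 22.7},
    {"gripper": 0, "dx": -0.0743, "dy": 0.1633, "dz": 0, "ax": 0, "ay": 0, "az": 22.7}
  ]
}}

```text
clock: 14.63
ee_pos: [642.5, -24.5, 302.7]
tcp_rot: [-0.698, -3.061, -0.0]
ft_force: [0.1, -0.6, -0.4]
width: 0.124
```

Emit:
{"name": "apply_moves", "arguments": {
  "moves": [
    {"gripper": 0, "dx": 0, "dy": 0, "dz": 0, "ax": 0, "ay": 0, "az": 0}
  ]
}}

```text
clock: 14.72
ee_pos: [643.6, -20.8, 300.4]
tcp_rot: [-0.69, -3.061, -0.001]
ft_force: [-0.0, -0.8, -0.4]
width: 0.124
```

```bash
python3 go.py 641.5 -28.5 150 1.121;python3 - <<'E'
from h import *
s=cap("side","pics/side14.png");t=cap("top","pics/top14.png")
cv2.imwrite("pics/a14.png",np.hstack([cv2.resize(t["pixels"][170:270,290:390],None,fx=4,fy=4,interpolation=2),cv2.resize(s["pixels"][190:290,280:380],None,fx=4,fy=4,interpolation=2)]))
E
```

```text
t 14.72 grasp [643.  -20.6 145.7] yaw 1.1273 w 0.124 F [-0.  -0.8 -0.4] q [-0.03  0.37  0.04  1.25  0.    0.41]
tool x [-0.9   0.43  0.  ] y [ 0.43  0.9  -0.  ]
d [-0.0014 -0.0078 -0.0043] rot deg [-0.0201 -0.2222  0.3602] rows 0.2
```

View pics/a14.png

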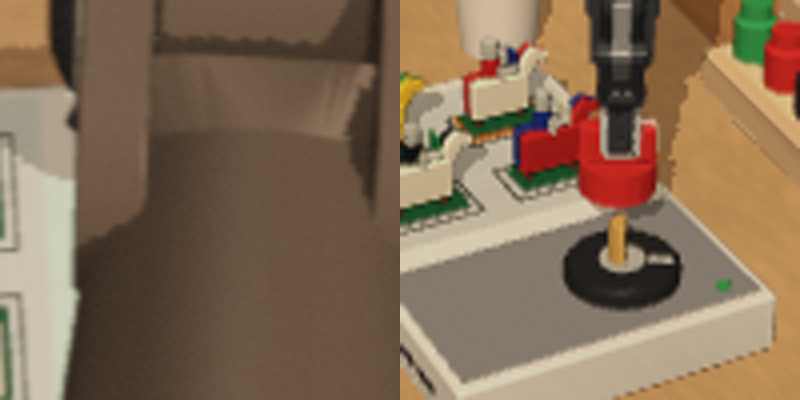

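Emit:
{"name": "apply_moves", "arguments": {
  "moves": [
    {"gripper": 0, "dx": -0.0014, "dy": -0.0078, "dz": -0.0043, "ax": 0, "ay": -0.2, "az": 0.36},
    {"gripper": 0, "dx": -0.0014, "dy": -0.0078, "dz": -0.0043, "ax": 0, "ay": -0.2, "az": 0.36},
    {"gripper": 0, "dx": -0.0014, "dy": -0.0078, "dz": -0.0043, "ax": 0, "ay": -0.2, "az": 0.36},
    {"gripper": 0, "dx": -0.0014, "dy": -0.0078, "dz": -0.0043, "ax": 0, "ay": -0.2, "az": 0.36}
  ]
}}

```text
clock: 15.15
ee_pos: [639.7, -32.6, 304.9]
tcp_rot: [-0.707, -3.059, 0.003]
ft_force: [0.2, 0.0, -0.3]
width: 0.12
```

```bash
python3 go.py 641.5 -28.5 145 1.121
```

```text
t 15.15 grasp [639.4 -32.8 150.2] yaw 1.1166 w 0.12 F [ 0.2  0.  -0.3] q [-0.05  0.36  0.04  1.25 -0.    0.4 ]
tool x [-0.9   0.44  0.  ] y [ 0.44  0.9  -0.  ]
d [0.0002 0.0045 0.0052] rot deg [-0.12   -0.066  -0.2497] rows 0.2
```

Emit:
{"name": "apply_moves", "arguments": {
  "moves": [
    {"gripper": 0, "dx": 0, "dy": 0.0045, "dz": 0.005, "ax": -0.1, "ay": 0, "az": -0.25},
    {"gripper": 0, "dx": 0, "dy": 0.0045, "dz": 0.005, "ax": -0.1, "ay": 0, "az": -0.25},
    {"gripper": 0, "dx": 0, "dy": 0.0045, "dz": 0.005, "ax": -0.1, "ay": 0, "az": -0.25}
  ]
}}

```text
clock: 15.4
ee_pos: [641.6, -28.7, 299.4]
tcp_rot: [-0.701, -3.061, 0.0]
ft_force: [-0.8, -0.2, -0.9]
width: 0.123
```

```bash
cat > m4.py <<'E'
from h import *
from scipy.optimize import least_squares
import sys
np.set_printoptions(precision=2,suppress=True)
def circ(c,x,y,z,r):
    a=np.linspace(0,2*np.pi,721);return np.array([proj(c,(x+r*np.cos(b),y+r*np.sin(b),z)) for b in a])
def ext(m,x0,y0):
    # sub-pixel extents of blob from soft mask m (0..1)
    ys,xs=np.nonzero(m); return xs.min()+x0-.5,xs.max()+x0+.5,ys.max()+y0+.5
s=cap("side",sys.argv[1]);im=s["pixels"];U=8
p,r,o=tool();g=p+r[:,2]*env.grip_depth;kz=g[2]-45
def blob(x,y,w,h,fn,seed):
    big=cv2.resize(im[y:y+h,x:x+w],None,fx=U,fy=U,interpolation=cv2.INTER_CUBIC);m=fn(hsv(big),big)
    n,l,st,_=cv2.connectedComponentsWithStats(m);k=l[int((seed[1]-y)*U),int((seed[0]-x)*U)]
    if k==0: k=1+np.argmax(st[1:,4])
    q=st[k];L=x+(q[0])/U-.5;Rr=x+(q[0]+q[2])/U-.5;B=y+(q[1]+q[3])/U-.5
    return L,Rr,B,(l==k)
red=lambda H,b:cv2.inRange(H,(0,140,70),(7,255,255))|cv2.inRange(H,(174,140,70),(180,255,255))
pk=proj(s,(g[0],g[1],kz+10)).round().astype(int)
L,Rr,B,mk=blob(pk[0]-14,pk[1]-6,28,20,red,pk)
f=lambda q:np.array([circ(s,q[0],q[1],kz+8,22)[:,0].min()-L,circ(s,q[0],q[1],kz+8,22)[:,0].max()-Rr,circ(s,q[0],q[1],kz,22)[:,1].max()-B])
sol=least_squares(f,g[:2]);K=sol.x
print("robot",g,"knob z",kz,"knob via side",K,"res",sol.fun,"bias",K-g[:2])
dk=lambda H,b:cv2.inRange(H[...,2],0,66)
L2,R2,B2,md=blob(310,234,52,46,dk,(335,265))
c45=lambda q,z:circ(s,q[0],q[1],z,34)
f2=lambda q:np.array([min(c45(q,45)[:,0].min(),c45(q,57)[:,0].min())-L2,max(c45(q,57)[:,0].max(),c45(q,45)[:,0].max())-R2,c45(q,45)[:,1].max()-B2])
s2=least_squares(f2,(641,-28));print("plate",L2,R2,B2,"side plate",s2.x,s2.fun,"bias-corrected",s2.x-(K-g[:2]))
# shaft (brass) columns
br=lambda H,b:cv2.inRange(H,(12,110,110),(25,255,255))
try:
  pp=proj(s,(641.5,-28,72)).round().astype(int);x,y,w,h=pp[0]-8,pp[1]-8,16,16
  big=cv2.resize(im[y:y+h,x:x+w],None,fx=U,fy=U,interpolation=2);m=br(hsv(big),big);ys,xs=np.nonzero(m);print("brass cols",x+xs.min()/U-.5,x+(xs.max()+1)/U-.5)
except Exception as e: print(e)
cv2.imwrite("pics/m4.png",np.hstack([cv2.resize(im[190:290,280:380],None,fx=4,fy=4,interpolation=2),cv2.resize(np.pad(md.astype(np.uint8)*255,((0,0),(0,0)))[:,:,None].repeat(3,2),(400,400)) ]))
E
python3 go.py 641.5 -28.5 145 1.121;python3 m4.py pics/side15.png
```

```text
t 15.4 grasp [641.3 -28.7 144.7] yaw 1.1208 w 0.123 F [-0.8 -0.2 -0.9] q [-0.04  0.37  0.04  1.24  0.    0.41]
tool x [-0.9   0.43  0.  ] y [ 0.43  0.9  -0.  ]
d [ 0.0001  0.0002 -0.0003] rot deg [-0.0306 -0.1026 -0.013 ] rows 0.0
robot [641.34 -28.59 144.89] knob z 99.89351874437219 knob via side [639.78 -28.99] res [ 0.1  -0.1   0.01] bias [-1.56 -0.4 ]
plate 320.5 349.875 266.875 side plate [642.74 -26.36] [-0.21  0.2  -0.02] bias-corrected [644.3  -25.96]
brass cols 331.375 336.625
```

View pics/m4.png

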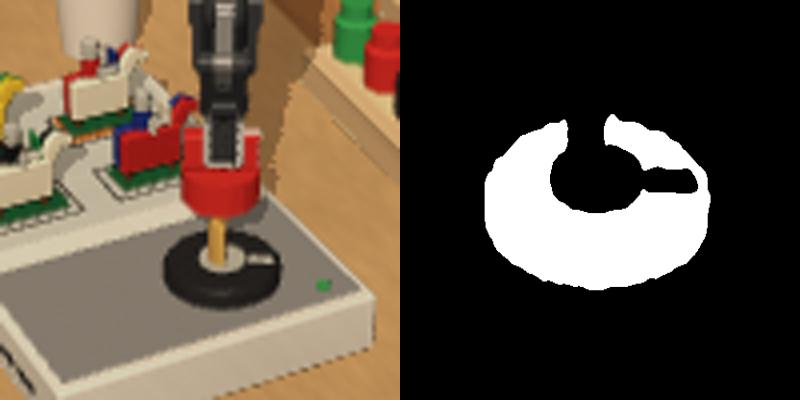

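```bash
cat >> m4.py <<'E'
print("knob L,R",L,Rr,"mid",(L+Rr)/2)
k=K
for z in (57,72,83): print(z,"knob axis col at z (from side K)",proj(s,(K[0],K[1],z)))
print("plate mid",(L2+R2)/2,"plate fit axis at 72",proj(s,(*s2.x,72)), "hub at 57",proj(s,(*s2.x,57)))
a=np.array([proj(s,(641.5+d*.925,-28.5-d*.379,72))[0] for d in (0,1)]);print("px per mm lateral",a[1]-a[0])
# hub ring: grey bright low-sat within the disc
x,y,w,h=322,240,26,24
big=cv2.resize(im[y:y+h,x:x+w],None,fx=U,fy=U,interpolation=2)
H=hsv(big);m=cv2.inRange(H[...,2],90,255)
n,l,st,ce=cv2.connectedComponentsWithStats(m);print(st)
cv2.imwrite("pics/hub.png",np.hstack([cv2.resize(big,None,fx=2,fy=2),cv2.resize(cv2.cvtColor(m,8),None,fx=2,fy=2)]))
E
python3 m4.py pics/side16.png
```

```text
robot [641.41 -28.53 145.02] knob z 100.02018949810684 knob via side [635.16 -27.75] res [ 2.23 -2.22  0.13] bias [-6.24  0.77]
plate 320.5 349.875 266.875 side plate [642.74 -26.36] [-0.21  0.2  -0.02] bias-corrected [648.98 -27.13]
brass cols 331.375 336.625
knob L,R 320.5 344.75 mid 332.625
57 knob axis col at z (from side K) [332.39 254.91]
72 knob axis col at z (from side K) [332.46 249.46]
83 knob axis col at z (from side K) [332.51 245.41]
plate mid 335.1875 plate fit axis at 72 [335.26 248.4 ] hub at 57 [335.17 253.85]
px per mm lateral 0.4413362158529708
[[    0     0   208   192 19369]
 [    0     0   208   146 20505]
 [    0   184     9     8    62]]
```

View pics/hub.png

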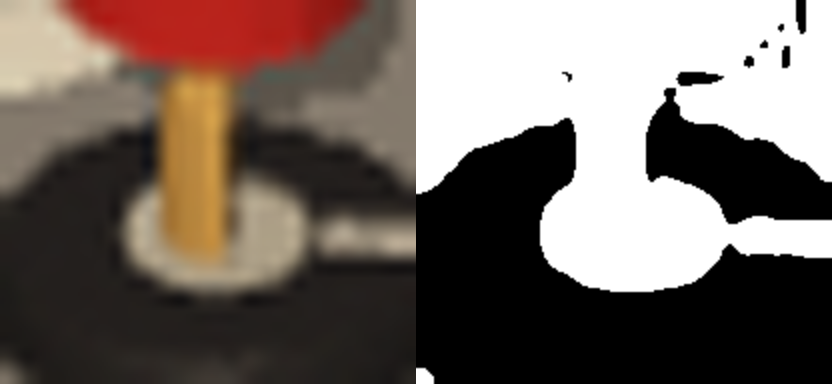

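```bash
python3 go.py 642.9 -28.3 132 1.121
```

```text
t 15.5 grasp [641.4 -28.5 145. ] yaw 1.121 w 0.123 F [0.3 0.7 0.2] q [-0.04  0.37  0.04  1.24  0.    0.41]
tool x [-0.9   0.43  0.  ] y [ 0.43  0.9  -0.  ]
d [-0.001   0.0008  0.013 ] rot deg [-0.0245 -0.0868  0.0023] rows 0.3
```

Emit:
{"name": "apply_moves", "arguments": {
  "moves": [
    {"gripper": 0, "dx": -0.001, "dy": 0.0008, "dz": 0.007, "ax": 0, "ay": -0.1, "az": 0},
    {"gripper": 0, "dx": -0.001, "dy": 0.0008, "dz": 0.013, "ax": 0, "ay": -0.1, "az": 0},
    {"gripper": 0, "dx": -0.001, "dy": 0.0008, "dz": 0.013, "ax": 0, "ay": -0.1, "az": 0},
    {"gripper": 0, "dx": -0.001, "dy": 0.0008, "dz": 0.013, "ax": 0, "ay": -0.1, "az": 0}
  ]
}}

```text
clock: 15.83
ee_pos: [642.7, -28.2, 285.8]
tcp_rot: [-0.7, -3.061, 0.001]
ft_force: [0.4, -0.2, -0.3]
width: 0.121
```

```bash
python3 go.py 642.9 -28.3 132 1.121; python3 - <<'E'
from h import *
s=cap("side","pics/side17.png")
cv2.imwrite("pics/a17.png",cv2.resize(s["pixels"][220:275,305:365],None,fx=12,fy=12,interpolation=2))
E
```

```text
t 15.83 grasp [642.4 -28.3 131.1] yaw 1.1211 w 0.121 F [ 0.4 -0.2 -0.3] q [-0.04  0.37  0.02  1.22 -0.    0.41]
tool x [-0.9   0.43  0.  ] y [ 0.43  0.9  -0.  ]
d [-0.0003  0.     -0.0009] rot deg [-0.0602 -0.0646  0.0068] rows 0.0
```

View pics/a17.png

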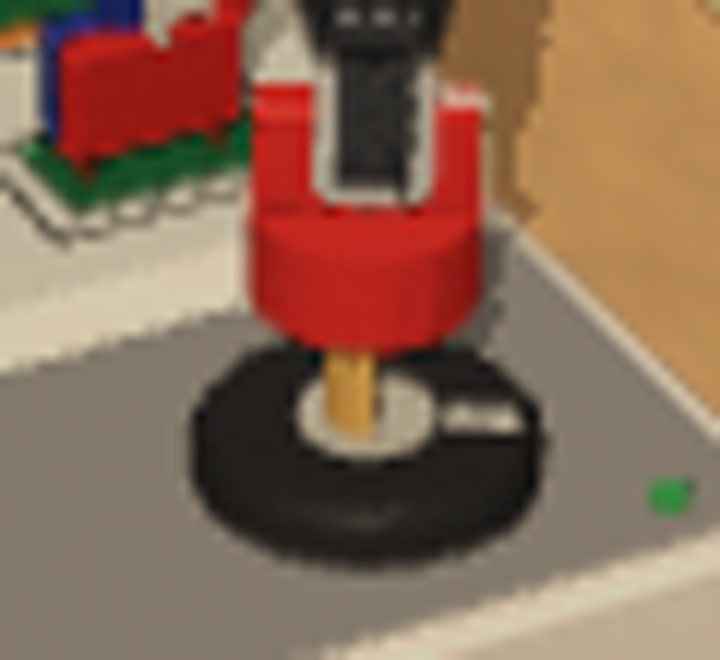

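```bash
python3 - <<'E'
from h import *
s=cap("side")
from scipy.optimize import brentq
fw=np.array([.373,.928]);P0=np.array([642.5,-28.3])
def brow(d,z,r):
    a=np.linspace(0,6.2832,721);q=P0+d*fw
    return max(proj(s,(q[0]+r*np.cos(b),q[1]+r*np.sin(b),z))[1] for b in a)
for n,row,z,r in(("knob",248.8,86.1,22),("hub",257.8,57,13.1),("hub-",257.8,57,12.5),("plate",266.8,45,34)):
    print(n,brentq(lambda d:brow(d,z,r)-row,-30,30))
print(brow(0,86.1,22)-brow(1,86.1,22))
E
```

```text
knob 1.3745233195310649
hub -0.7570980833087644
hub- -1.3571401660688935
plate 2.1022648505223387
0.25254824563810985
```

Emit:
{"name": "apply_moves", "arguments": {
  "moves": [
    {"gripper": 0, "dx": -0.0003, "dy": 0, "dz": 0.002, "ax": 0, "ay": 0, "az": 0},
    {"gripper": 0, "dx": -0.0003, "dy": 0, "dz": 0.004, "ax": 0, "ay": 0, "az": 0},
    {"gripper": 0, "dx": -0.0003, "dy": 0, "dz": 0.006, "ax": 0, "ay": 0, "az": 0},
    {"gripper": 0, "dx": -0.0003, "dy": 0, "dz": 0.007, "ax": 0, "ay": 0, "az": 0},
    {"gripper": 0, "dx": -0.0003, "dy": 0, "dz": 0.007, "ax": 0, "ay": 0, "az": 0}
  ]
}}

```text
clock: 16.35
ee_pos: [643.0, -28.4, 279.2]
tcp_rot: [-0.7, -3.062, 0.001]
ft_force: [0.1, 0.4, -0.4]
width: 0.121
```

```bash
python3 go.py 642.9 -28.3 122 1.121; python3 - <<'E'
from h import *
print(sensors.get_obs()["wrist_torque"])
s=cap("side","pics/side18.png")
cv2.imwrite("pics/a18.png",cv2.resize(s["pixels"][220:275,305:365],None,fx=10,fy=10,interpolation=2))
E
```

```text
t 16.35 grasp [642.9 -28.5 124.5] yaw 1.121 w 0.121 F [ 0.1  0.4 -0.4] q [-0.04  0.37  0.    1.2  -0.    0.41]
tool x [-0.9   0.43  0.  ] y [ 0.43  0.9  -0.  ]
d [0.0002 0.     0.0025] rot deg [-0.0468 -0.0278  0.0025] rows 0.1
[ 0.00613515  0.0364617  -0.01250842]
```

View pics/a18.png

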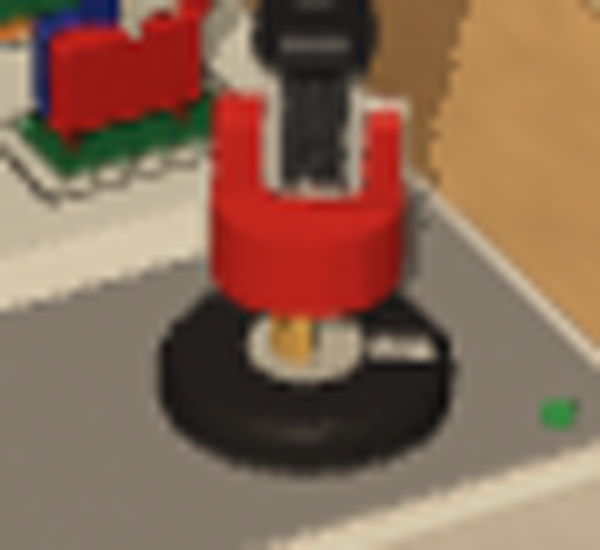

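No force with the knob bottom about 3.5 mm below the shaft top, so it's entering. Continuing.

Emit:
{"name": "apply_moves", "arguments": {
  "moves": [
    {"gripper": 0, "dx": 0, "dy": 0, "dz": 0.0015, "ax": 0, "ay": 0, "az": 0},
    {"gripper": 0, "dx": 0, "dy": 0, "dz": 0.003, "ax": 0, "ay": 0, "az": 0},
    {"gripper": 0, "dx": 0, "dy": 0, "dz": 0.0045, "ax": 0, "ay": 0, "az": 0},
    {"gripper": 0, "dx": 0, "dy": 0, "dz": 0.005, "ax": 0, "ay": 0, "az": 0},
    {"gripper": 0, "dx": 0, "dy": 0, "dz": 0.005, "ax": 0, "ay": 0, "az": 0}
  ]
}}

```text
clock: 16.82
ee_pos: [643.0, -28.4, 274.1]
tcp_rot: [-0.7, -3.062, 0.001]
ft_force: [0.9, -0.9, -0.2]
width: 0.119
```

```bash
python3 go.py 642.9 -28.3 116 1.121; python3 -c "
from h import *
print(sensors.get_obs()['wrist_torque'])"
```

```text
t 16.82 grasp [642.9 -28.5 119.4] yaw 1.1211 w 0.119 F [ 0.9 -0.9 -0.2] q [-0.04  0.38 -0.    1.19 -0.    0.41]
tool x [-0.9   0.43  0.  ] y [ 0.43  0.9  -0.  ]
d [0.0001 0.     0.0034] rot deg [-0.0492 -0.0346  0.0041] rows 0.1
[-0.01602057 -0.00975425  0.03714313]
```

Emit:
{"name": "apply_moves", "arguments": {
  "moves": [
    {"gripper": 0, "dx": 0, "dy": 0, "dz": 0.0015, "ax": 0, "ay": 0, "az": 0},
    {"gripper": 0, "dx": 0, "dy": 0, "dz": 0.003, "ax": 0, "ay": 0, "az": 0},
    {"gripper": 0, "dx": 0, "dy": 0, "dz": 0.0045, "ax": 0, "ay": 0, "az": 0},
    {"gripper": 0, "dx": 0, "dy": 0, "dz": 0.0065, "ax": 0, "ay": 0, "az": 0},
    {"gripper": 0, "dx": 0, "dy": 0, "dz": 0.0065, "ax": 0, "ay": 0, "az": 0}
  ]
}}

```text
clock: 17.23
ee_pos: [642.9, -28.3, 267.1]
tcp_rot: [-0.7, -3.061, 0.001]
ft_force: [0.7, 0.6, 0.1]
width: 0.122
```

```bash
python3 go.py 642.9 -28.3 107 1.121; python3 -c "
from h import *
print(sensors.get_obs()['wrist_torque'])"
```

```text
t 17.23 grasp [642.6 -28.4 112.4] yaw 1.1211 w 0.122 F [0.7 0.6 0.1] q [-0.04  0.38 -0.02  1.18 -0.    0.41]
tool x [-0.9   0.43  0.  ] y [ 0.43  0.9  -0.  ]
d [-0.      0.0001  0.0054] rot deg [-0.0651 -0.0757  0.0083] rows 0.1
[0.00979632 0.0426219  0.03248434]
```

Emit:
{"name": "apply_moves", "arguments": {
  "moves": [
    {"gripper": 0, "dx": 0, "dy": 0, "dz": 0.0015, "ax": 0, "ay": 0, "az": 0},
    {"gripper": 0, "dx": 0, "dy": 0, "dz": 0.003, "ax": 0, "ay": 0, "az": 0},
    {"gripper": 0, "dx": 0, "dy": 0, "dz": 0.0045, "ax": 0, "ay": 0, "az": 0},
    {"gripper": 0, "dx": 0, "dy": 0, "dz": 0.006, "ax": 0, "ay": 0, "az": 0},
    {"gripper": 0, "dx": 0, "dy": 0, "dz": 0.006, "ax": 0, "ay": 0, "az": 0}
  ]
}}

```text
clock: 17.65
ee_pos: [642.9, -28.4, 261.7]
tcp_rot: [-0.7, -3.062, 0.001]
ft_force: [-2.2, 0.2, 6.6]
width: 0.118
```

```bash
python3 go.py 642.9 -28.3 106 1.121; python3 -c "
from h import *
print(sensors.get_obs()['wrist_torque'])"
```

```text
t 17.65 grasp [642.8 -28.5 107. ] yaw 1.1211 w 0.118 F [-2.2  0.2  6.6] q [-0.04  0.38 -0.02  1.17 -0.    0.41]
tool x [-0.9   0.43  0.  ] y [ 0.43  0.9  -0.  ]
d [0.     0.0001 0.001 ] rot deg [-0.0439 -0.0245  0.0063] rows 0.0
[0.00446881 0.45389667 0.04082749]
```

Emit:
{"name": "apply_moves", "arguments": {
  "moves": [
    {"gripper": 0, "dx": 0, "dy": 0, "dz": 0.001, "ax": 0, "ay": 0, "az": 0},
    {"gripper": 0, "dx": 0, "dy": 0, "dz": 0.002, "ax": 0, "ay": 0, "az": 0},
    {"gripper": 0, "dx": 0, "dy": 0, "dz": 0.0025, "ax": 0, "ay": 0, "az": 0},
    {"gripper": 0, "dx": 0, "dy": 0, "dz": 0.0025, "ax": 0, "ay": 0, "az": 0},
    {"gripper": 0, "dx": 0, "dy": 0, "dz": 0.0025, "ax": 0, "ay": 0, "az": 0}
  ]
}}

```text
clock: 18.07
ee_pos: [642.8, -28.4, 260.2]
tcp_rot: [0.7, 3.062, -0.001]
ft_force: [-2.9, -0.4, 7.0]
width: 0.123
```

```bash
python3 go.py 642.9 -28.3 106 1.121; python3 - <<'E'
from h import *
print(sensors.get_obs()["wrist_torque"])
s=cap("side","pics/side19.png")
cv2.imwrite("pics/a19.png",cv2.resize(s["pixels"][190:280,255:375],None,fx=6.5,fy=6.5,interpolation=2))
E
```

```text
t 18.07 grasp [642.8 -28.5 105.5] yaw 1.1211 w 0.123 F [-2.9 -0.4  7. ] q [-0.04  0.38 -0.03  1.16 -0.    0.41]
tool x [-0.9   0.43 -0.  ] y [ 0.43  0.9  -0.  ]
d [-0.0001  0.0001 -0.0005] rot deg [-0.022   0.0275  0.0052] rows 0.0
[-0.0052044   0.62473764 -0.00868116]
```

View pics/a19.png

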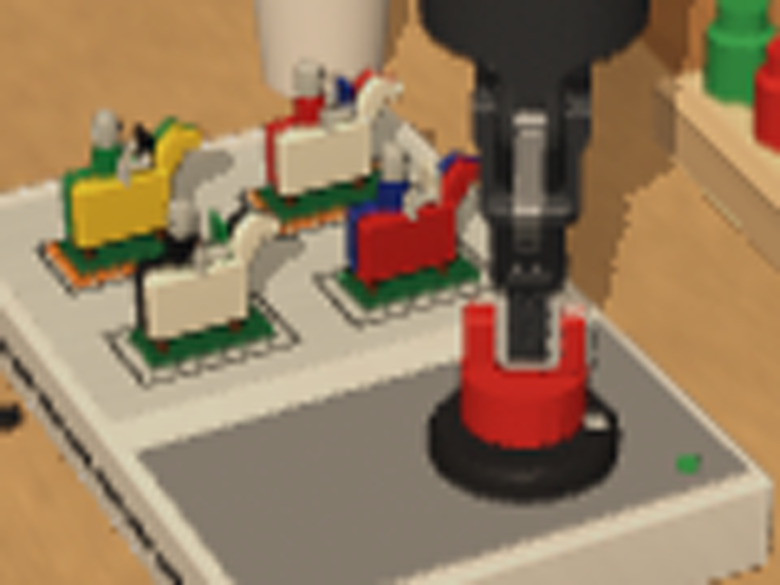

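Emit:
{"name": "apply_moves", "arguments": {
  "moves": [
    {"gripper": 0, "dx": 0, "dy": 0, "dz": 0.001, "ax": 0, "ay": 0, "az": 0},
    {"gripper": 0, "dx": 0, "dy": 0, "dz": 0.0018, "ax": 0, "ay": 0, "az": 0},
    {"gripper": 0, "dx": 0, "dy": 0, "dz": 0.0018, "ax": 0, "ay": 0, "az": 0},
    {"gripper": 0, "dx": 0, "dy": 0, "dz": 0.0018, "ax": 0, "ay": 0, "az": 0},
    {"gripper": 0, "dx": 0, "dy": 0, "dz": 0.0018, "ax": 0, "ay": 0, "az": 0}
  ]
}}

```text
clock: 18.53
ee_pos: [642.6, -28.4, 259.6]
tcp_rot: [0.7, 3.061, -0.0]
ft_force: [-3.3, 0.8, 8.3]
width: 0.122
```

```bash
for i in 1 2 3; do python3 go.py 642.9 -28.3 106 1.121 | head -1; python3 -c "
from h import *
cap('side','pics/side20.png')"; done; python3 - <<'E'
from h import *
s=cv2.imread("pics/side20.png");s0=cv2.imread("pics/side0.png");
cv2.imwrite("pics/a20.png",np.hstack([cv2.resize(s[180:280,240:370],None,fx=5,fy=5,interpolation=2)]))
E
```

```text
t 18.53 grasp [642.8 -28.5 104.9] yaw 1.1211 w 0.122 F [-3.3  0.8  8.3] q [-0.04  0.38 -0.03  1.16 -0.    0.41]
t 18.58 grasp [642.8 -28.4 104.9] yaw 1.1211 w 0.121 F [-3.9  0.5  8.6] q [-0.04  0.38 -0.03  1.16 -0.    0.41]
t 18.63 grasp [642.8 -28.5 105. ] yaw 1.1211 w 0.122 F [-2.5 -0.2  8.2] q [-0.04  0.38 -0.03  1.16 -0.    0.41]
```

View pics/side20.png

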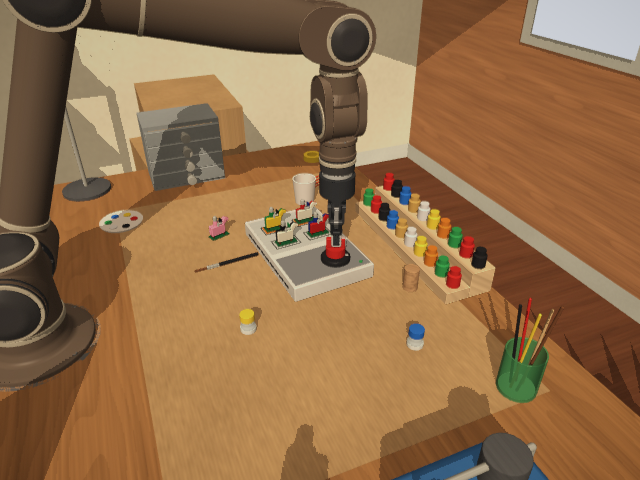

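View pics/a20.png

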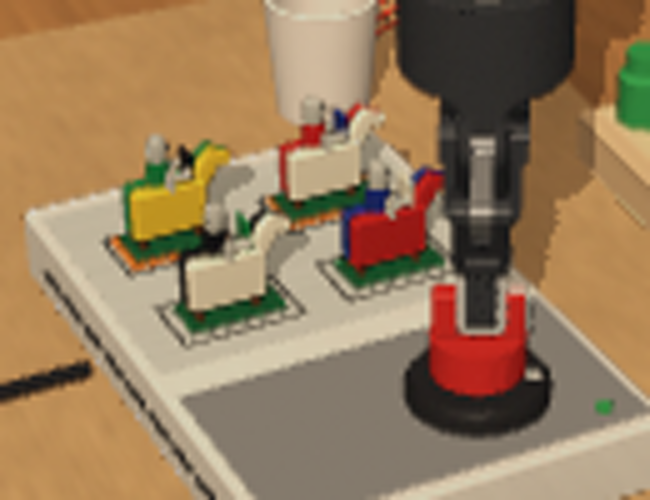

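The knob is held down steadily at about 8.4 N, which works out to roughly 6.5 mm of sink. Everything else is in place, so I'm handing in.

```bash
python3 -c "
from h import *
print(job.finish_job())"
```

```text
the job is handed in; nothing more can be done
None
```

I loaded both knights, then fitted the knob on the shaft, and handed the job in at about 18.6 s with the knob still held pressed.

- **Knights:** The green/yellow and red/white knights stand on the two orange pads. The top view taken after placing showed both upright, inside their outlines and facing the same way as the other two. The last side view still showed this.
- **Knob:** I gripped it by the bar, turned it to a yaw of about -0.45 rad to match the timer's flat, and slid it onto the shaft with no measurable resistance. The spring force began about where full seating should be.
- **Final press:** The force was steady at about 8.2–8.6 N. That puts the shaft roughly 6.5 mm down by force and about 7 mm by height; the dryer needs more than 4 mm.
- **Other items:** The pink knight, pots, cup, brush and cork handle looked unmoved in the last side view.

Three measurements were uncertain:
- **Camera disagreement:** The two views differed by 2–3 mm on the shaft's position, so I used a value in between. The knob went on without searching.
- **Timer angle:** The readings ranged from -0.44 to -0.48 rad, within the 0.1 rad the socket allows.
- **Sideways load:** About 3 N of side force remains on the pressed knob.

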